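Load the honing spindle of a carver's sharpening machine

ROBOT

A 7-joint arm with a two-finger parallel gripper is mounted at the origin on the work surface. World frame = base frame: x ahead of the robot, y to its left, z up, the work surface at z = 0. Lengths are in m, angles in rad, forces in N, time in s.
With the tool pointing down it reaches from about 0.4 to 0.85 m from the base axis. Payload 10.4 kg.
Tool frame: the origin (TCP) lies on the mounting face of the last link; the fingertips stand r.tips_ahead ahead of it and the grasp point (between the pads) lies 164 mm ahead of it (r.tips_ahead is the distance from the TCP to the fingertips, in m); z points along the fingers, y is the line along which they close (so a half turn about z gives the same grasp; the last joint's range is limited). The gripper opens to 87 mm and grips with 3 to 60 N. Pads are 19 mm wide; open, the fingers measure 117 mm over their backs; the gripper's body (75 mm by 190 mm) begins 51 mm behind the grasp point.
Start: joints at [-1.308, 0.332, -0.065, 1.46, 0.022, 1.35, -0.088], TCP at [0.176, 0.6, 0.405] pointing down, gripper open.
Joint ranges: [-2.6, 2.6], [-0.5, 2.12], [-1.47, 1.34], [0.16, 2.42], [-1.27, 4.41], [0.06, 2.06], [-2.6, 2.6]. Speed limits (rad/s): [2.22, 2.22, 2.79, 2.79, 3.14, 3.14, 3.14].

INTERFACE

Orientations are given as a unit quaternion [x, y, z, w].
In Python, from bench import telemetry, imaging, job, r gives the robot as it stands.
- The arm moves only by the tool move_arm, never from a script. Its argument "steps" is a list of rows, each an object of numbers: "dx", "dy", "dz": the shift along the tool's x, y, z in cm; "spin": the turn about the tool's z in rad. In form: [{"dx": .., "dy": .., "dz": .., "spin": ..}, ...]. A call has 1 to 12 rows; each row shifts and turns the commanded pose from where the row before left it, along the tool's axes as they then stand; what a row does not reach is not made up. A row lasts 1/10 s, in which the tool goes at most 50 mm and 8.59 degrees, less where a joint would pass 70% of its speed; a pose out of reach is approached as far as the arm can. A call with a gripper value outside its range is refused whole. "claw" is the finger opening in cm, from 0 to 8.7, set as the call begins (left out, the last holds). The fingers move at their own pace and stop on an object; "squeeze" is the grip in N (left out, the last holds). Time passes only in rows, so rows that do not move let the fingers close. It gives the time, the measured TCP pose, the force, the opening and the grip force at its end, in the units of the state.
- telemetry.read_state(): the state, without advancing time (a new reading comes with each control period).
- imaging.camera(name): name is "side" or "top" or "wrist"; returns a dict with "img" (400x640x3 uint8, red, green, blue), "camera_matrix" (3x3 intrinsics, pixels), "R" (3x3) and "t" (3): a world point X has camera coordinates R X + t. Camera axes: x right, y down, z forward; pixel columns grow to the right and rows downward; lengths in m; the calibration is good to about 2 mm. A picture is of the moment at which its call begins. There is no depth.
- job.close_job(): hands the job in; it is judged then, once.
The state is a dict: "time": time; "joint_positions": joint angles; "joint_vel": joint speeds; "joint_torque": joint torques, N m; "ee_pos": TCP position; "eef_rot": TCP orientation; "ft_force": force on the tool from outside, world axes, zero at the start; "torque": the same for the moment, N m; "width": finger opening in m; "grip_force": force on a finger pad.
Only numpy, scipy, OpenCV 4.12 (cv2) and the standard library are available. Lean on these libraries where they do the work, as an engineer would, in place of code of your own. Each camera call takes 0.05 s, during which the arm holds its last target. There are 200 camera calls.

TASK

Set up the honing machine: swing its tool rest (by the red grip) about a quarter turn out to the side, clear of the spindle, then load every honing wheel that lies on the bench onto the upright spindle, largest at the bottom and smallest on top, with one steel spacer ring on top of each of the first two wheels, and the brass collar last of all; wheels and collar go on only when turned so that the flat in the bore (white line) matches the flat of the spindle, and every part must sit fully home. Finally swing the tool rest back in against its stop beside the wheels. Leave the mallet, the gouge and the green polishing bar where they are.

Things in the scene. Friction and masses are not known exactly. Their poses are not given: they have to be found in the camera images.
- machine: green bench honing machine, housing 240 mm (its x) by 180 mm (its y), steel deck 70 mm above the bench; fixed to the bench. Origin on the bench 100 mm behind the housing's front face (the face towards the robot, with the red switch) and midway across; x points away from the robot, z up. The spindle axis stands at x = -40 mm, y = 0
- spindle_seat (a point): seat of the upright spindle: the point on its axis at the top face of its flange (40 mm across), 85 mm above the bench, 15 mm above the deck. z points up the axis, x from the axis towards the spindle's flat, where a white line is painted on the flat, the top end and the flange. The spindle turns only stiffly (0.5 N m)
- spindle_top (a point): centre of the spindle's top end, 51 mm above the seat. The dark steel spindle is 20 mm across with one flat, 6 mm from the axis, along its whole length; its top 3 mm taper to about 15 mm across. Same axes as the seat
- rest (a joint): angle of the tool rest about its upright pivot, rad: 0 = working position against its stop, bar 50 mm from the spindle axis, beside the wheels; it grows counter-clockwise seen from above as the rest is swung out to the machine's right (-y) side, up to a stop at 1.6. It stays where it is left (about 0.12 N m of friction)
- rest_grip (a point): middle of the red plastic grip (upright cylinder 16 mm in diameter, 40 mm tall) at the top of the tool rest's upright steel bar; 175 mm above the bench, the grip's top at 195 mm; the bar below it is 12 mm in diameter
- rest_pivot (a point): point on the tool rest's upright pivot axis at the height of the middle of the grip (175 mm above the bench); the grip circles it at a radius of 70 mm. The pivot itself is a boss 30 mm in diameter and only 34 mm tall on the deck, the arm to the bar lies about 20 mm above the deck
- wheel_large_mid (a point): centre (half-way up) of a dark grey felt (largest) honing wheel: disc 60 mm across, 10 mm thick, metal hub, about 70 g; may be absent. Lies flat at the start; either face may be up. Through bore 22 mm across with one flat 7 mm from the axis (1 mm clearance on the spindle; goes on within about 7 degrees). z: its axis; x: from the axis to the flat, where a white line runs to the rim on both faces
- wheel_medium_mid (a point): centre (half-way up) of a brown leather (medium) honing wheel: disc 54 mm across, 10 mm thick, metal hub, about 60 g; may be absent. Lies flat at the start; either face may be up. Through bore 22 mm across with one flat 7 mm from the axis (1 mm clearance on the spindle; goes on within about 7 degrees). z: its axis; x: from the axis to the flat, where a white line runs to the rim on both faces
- wheel_small_mid (a point): centre (half-way up) of a cream felt (smallest) honing wheel: disc 48 mm across, 10 mm thick, metal hub, about 50 g; may be absent. Lies flat at the start; either face may be up. Through bore 22 mm across with one flat 7 mm from the axis (1 mm clearance on the spindle; goes on within about 7 degrees). z: its axis; x: from the axis to the flat, where a white line runs to the rim on both faces
- spacer_1_mid (a point): centre (half-way up) of a steel spacer ring, 36 mm in diameter, 7 mm thick, plain round bore 22 mm in diameter, 35 g; lies flat on the bench at the start. Own z is its axis; the two spacers are alike
- spacer_2_mid (a point): centre (half-way up) of a steel spacer ring, 36 mm in diameter, 7 mm thick, plain round bore 22 mm in diameter, 35 g; lies flat on the bench at the start. Own z is its axis; the two spacers are alike
- collar_mid (a point): centre (half-way up) of the brass clamp collar, a ring 40 mm in diameter, 9 mm thick, 70 g, with the same flat-sided bore as the wheels (22 mm, flat 7 mm from the axis). Own z is its axis, own x points from the axis to the flat; a white painted line on both faces and the rim marks the flat. Lies flat on the bench at the start
- mallet: carver's round wooden mallet standing on its head, 92 mm in diameter, 232 mm tall; origin at the centre of its underside; leave alone
- gouge: carving gouge with a wooden handle lying on the bench, 255 mm long, 26 mm high; origin under its middle, x along it towards the blade; leave alone
- compound_bar: green bar of polishing compound in a paper sleeve, 35 x 85 x 26 mm (its x, y, z); origin at the centre of its underside; leave alone
Mind the look-alikes: they are no part of the job. Leave any turquoise look-alike of the part that bears collar_mid alone.

How it is judged:
On the way, in this order (a step that is already met when the one before it is completed fails the run):
1. the tool rest is swung out clear of the spindle (more than 1.2 rad) (value of joint rest above 1.2 rad), for 0.2 s.
2. every wheel present, both spacers and the collar are on the spindle, in order and fully home (horizontal distance between each of wheel_large_mid, wheel_medium_mid, wheel_small_mid, spacer_1_mid, spacer_2_mid, collar_mid and spindle_seat below 0.003 m and angle between the z axis of each of wheel_large_mid, wheel_medium_mid, wheel_small_mid, spacer_1_mid, spacer_2_mid, collar_mid and the z axis of spindle_seat, either way round below 0.08 rad and z of wheel_large_mid in the frame of spindle_seat between 0.002 and 0.008 m and angle between the x axis of each of wheel_large_mid, wheel_medium_mid, wheel_small_mid, collar_mid and the x axis of spindle_seat, either way round below 0.3 rad and (z of wheel_medium_mid in the frame of spindle_seat between 0.002 and 0.008 m or z of wheel_medium_mid in the frame of spindle_seat between 0.019 and 0.025 m) and (z of wheel_small_mid in the frame of spindle_seat between 0.019 and 0.025 m or z of wheel_small_mid in the frame of spindle_seat between 0.036 and 0.042 m) and (z of spacer_1_mid in the frame of spindle_seat between 0.0105 and 0.0165 m or z of spacer_1_mid in the frame of spindle_seat between 0.0275 and 0.0335 m) and (z of spacer_2_mid in the frame of spindle_seat between 0.0105 and 0.0165 m or z of spacer_2_mid in the frame of spindle_seat between 0.0275 and 0.0335 m) and (z of collar_mid in the frame of spindle_seat between 0.0355 and 0.0415 m or z of collar_mid in the frame of spindle_seat between 0.0455 and 0.0515 m)), for 0.2 s.
At the end, for the whole second after the job is handed in: On the spindle, within 3 mm of its axis and of their heights, level, flats matched: wheel, spacer, wheel, spacer, third wheel if present, collar; larger wheels below smaller. Tool rest within 0.12 rad of its stop (all of step 2 and value of joint rest below 0.12 rad); the robot touches nothing.
It fails at once if the mallet is disturbed (moved more than 30 mm) (distance of mallet from where it was at the start of the episode above 0.03 m).
It fails at once if the gouge is disturbed (moved more than 30 mm) (distance of gouge from where it was at the start of the episode above 0.03 m).
It fails at once if the green polishing bar is disturbed (moved more than 30 mm) (distance of compound_bar from where it was at the start of the episode above 0.03 m).
Of wheel_large, wheel_medium, wheel_small only 2 to 3 are there at a start; the rules pass over those that are not, and their reading is None.
At some moment in a run one of wheel_large, wheel_medium, wheel_small, spacer_1, spacer_2, collar may be knocked a few centimetres aside while the robot is not near it.
Once in a run the grip may slacken for a moment while it holds something.
It also fails if it takes over 210 s, if anything falls off the work surface, if the arm or the gripper's body presses on something with over 40 N, if the wrist force passes 120 N, or if a joint passes its speed limit or range.

## Working session

There is one attempt and no reset: what is moved stays moved. The work goes in short steps, Python scripts to look and compute and a tool call to move; the robot and the scene stay as the last step left them, time stands still between calls to the robot, and variables do not carry over. Pictures are saved under pics/ and viewed, at most 14 in all, crops included, and the job is handed in when it is done.

Besides the shell and the picture viewer there is one more tool, called after "Request:" as name([rows], argument=value, ...), one row to a line, values as JSON. move_arm: Moves the arm, as the interface text tells. Its arguments: {"type":"object","properties":{"steps":{"type":"array","items":{"type":"object","properties":{"dx":{"type":"number"},"dy":{"type":"number"},"dz":{"type":"number"},"spin":{"type":"number"}}}},"claw":{"type":"number"},"squeeze":{"type":"number"}},"required":["steps"]}

```bash
ls; mkdir -p pics; cat > h.py <<'E'
import numpy as np, cv2
from bench import telemetry, imaging, job, r
from scipy.spatial.transform import Rotation as Ro
def snap(n,f):
    c=imaging.camera(n); np.savez('pics/'+f+'.npz',**{k:np.array(c[k]) for k in('img','camera_matrix','R','t')})
    cv2.imwrite('pics/'+f+'.png',c['img'][:,:,::-1]); return c
def load(f): return np.load('pics/'+f+'.npz')
def ray(c,u,v):
    K,R,t=c['camera_matrix'],c['R'],c['t']; d=R.T@np.linalg.solve(K,[u,v,1.]); return -R.T@t,d
def at(c,u,v,z):
    o,d=ray(c,u,v); return o+d*(z-o[2])/d[2]
def px(c,X):
    p=c['camera_matrix']@(c['R']@np.array(X)+c['t']); return p[:2]/p[2]
def tri(*rs):
    A=0;b=0
    for o,d in rs:
        d=d/np.linalg.norm(d);P=np.eye(3)-np.outer(d,d);A=A+P;b=b+P@o
    return np.linalg.solve(A,b)
E
python3 - <<'E'
from h import *
s=telemetry.read_state();print(s,r.tips_ahead)
print(Ro.from_quat(s['eef_rot']).as_matrix().round(3))
ims=[]
for n in('top','side','wrist'):
    c=snap(n,n+'0'); print(n,(-c['R'].T@c['t']).round(3),c['camera_matrix'][0,0],c['R'].round(2).tolist())
E
```

```text
pics
{'time': 0.0, 'joint_positions': array([-1.30761159,  0.33280511, -0.06469868,  1.46093917,  0.02159082,
        1.34992395, -0.08851215]), 'joint_vel': array([-0.00015535,  0.00053769, -0.00050681, -0.00044896, -0.00111517,
       -0.00157029,  0.00196962]), 'joint_torque': array([-1.46433022e-04, -6.23249245e+01,  2.45915941e-02, -3.89904821e+01,
       -6.13471982e-02,  3.94976512e-02,  1.12736277e-04]), 'ee_pos': array([0.17614789, 0.5995156 , 0.40399649]), 'eef_rot': array([ 1.42403826e-01,  9.89808403e-01, -6.86737921e-04, -6.93806895e-05]), 'ft_force': array([-0.29205615, -0.16083859,  0.33065246]), 'torque': array([ 0.03381304, -0.03460486,  0.02579311]), 'grip_force': 0.0, 'width': 0.08754973750071879} 0.1822
[[-0.959  0.282 -0.   ]
 [ 0.282  0.959 -0.001]
 [-0.    -0.001 -1.   ]]
top [ 0.501 -0.016  1.039] 380.1773100233471 [[-0.0, -1.0, -0.0], [-1.0, 0.0, -0.06], [0.06, 0.0, -1.0]]
side [ 0.505 -0.942  0.89 ] 381.9043711219386 [[1.0, -0.05, -0.02], [-0.05, -0.63, -0.77], [0.03, 0.77, -0.63]]
wrist [0.099 0.622 0.383] 276.78996004122274 [[0.28, 0.96, -0.0], [0.92, -0.27, 0.3], [0.28, -0.08, -0.96]]
```

View pics/top0.png

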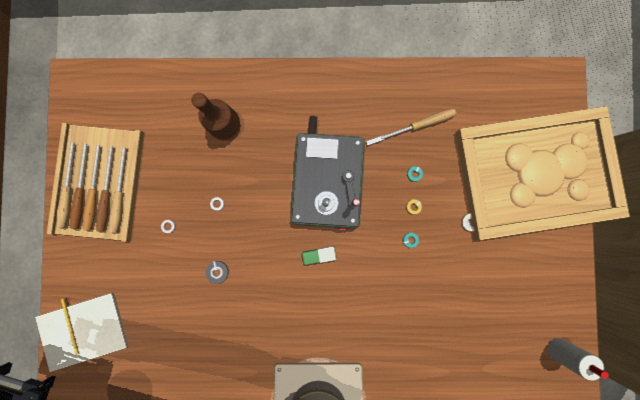

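View pics/side0.png

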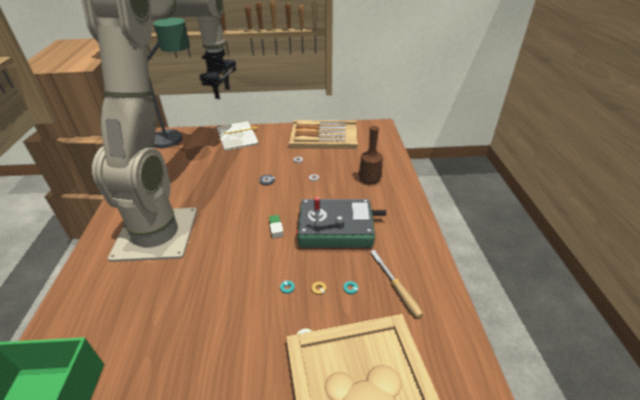

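The top view shows the large grey wheel at (216,272), spacers at (217,203) and (167,226), and the machine with its spindle at (325,203) and red grip at (356,203). The collar candidates are brass (414,207) and turquoise look-alikes (415,174) and (411,240). A cream wheel is partly hidden by the tray at (469,222). There is no brown wheel in sight, so I'll check with close crops.

```bash
python3 - <<'E'
from h import *
t=load('top0');s=load('side0')
def crop(c,u,v,w,h,W,H): return cv2.resize(c['img'][v:v+h,u:u+w,::-1],(W,H),interpolation=cv2.INTER_CUBIC)
a=np.hstack([crop(t,285,110,100,75*1+50,320,400),crop(t,385,150,100,125,320,400)])
b=np.hstack([crop(s,270,190,128,80,320,200),crop(s,270,270,128,80,320,200)])
cv2.imwrite('pics/m1.png',np.vstack([a,b])[:600])
for n,u,v,z in [('large',216,272,.01),('sp1',217,203,.007),('sp2',167.5,226.5,.007),('collar',414.5,207,.009),('cream',470,222,.01),('spindle',325.5,203,.13),('grip',356,202,.195)]:
    print(n,at(t,u,v,z).round(3))
E
```

```text
large [0.358 0.274 0.01 ]
sp1 [0.543 0.274 0.007]
sp2 [0.48  0.407 0.007]
collar [ 0.53  -0.262  0.009]
cream [ 0.489 -0.411  0.01 ]
spindle [ 0.537 -0.02   0.13 ]
grip [ 0.536 -0.088  0.195]
```

View pics/m1.png

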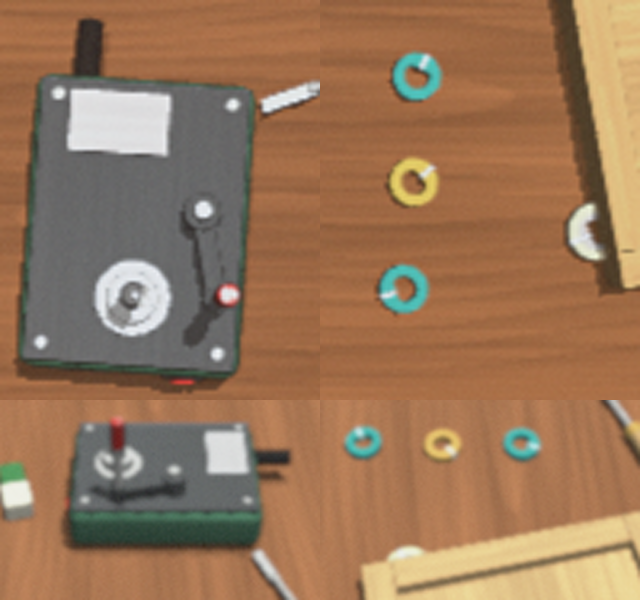

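The crops show one brass ring between two turquoise ones. The cream wheel is tucked beside the tray rim. Brass at (414,207) is the collar. Next I move over the left-hand parts for a close look on the way to the grip.

Request:
move_arm([
  {"spin": -0.143},
  {"spin": -0.143},
  {"dx": -3,"dy": -4},
  {"dx": -3,"dy": -4},
  {"dx": -3,"dy": -4},
  {"dx": -3,"dy": -4},
  {"dx": -3,"dy": -4},
  {"dx": -3,"dy": -4},
  {"dx": -3,"dy": -4},
  {"dx": -3,"dy": -4},
  {},
  {},
])

```text
$.steps[0]: bad value
```

```bash
cat >> h.py <<'E'
def st():
    s=telemetry.read_state();M=Ro.from_quat(s['eef_rot']).as_matrix()
    print('t',round(s['time'],1),'pos',s['ee_pos'].round(4),'toolx ang',round(float(np.degrees(np.arctan2(M[1,0],M[0,0]))),2),'w',round(s['width'],4),'g',round(s['grip_force'],1),'F',s['ft_force'].round(1));return s,M
def to(x,y,z,ang=None):
    "tool-axis shift in cm to TCP goal; ang: wanted toolx angle deg; spin first, then shift"
    s,M=st(); d=np.array([x,y,z])-s['ee_pos']; sp=0
    if ang is not None:
        a=np.degrees(np.arctan2(M[1,0],M[0,0])); sp=-np.radians((ang-a+180)%360-180); M=M@Ro.from_euler('z',sp).as_matrix()
    print('spin %.3f shift cm'%sp,(M.T@d*100).round(2))
E
python3 - <<'E'
from h import *
st();c=snap('wrist','w1')
E
```

```text
t 0.1 pos [0.1762 0.5996 0.4042] toolx ang 163.63 w 0.0871 g 0.0 F [-0.1 -0.6  0.4]
```

View pics/w1.png

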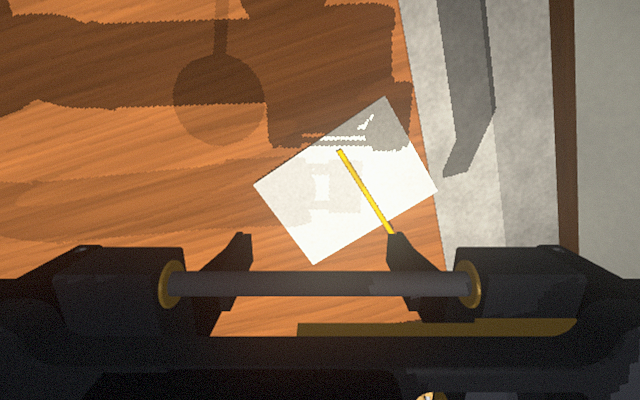

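The wrist view shows paper and pencil, since the move was refused (rows need all fields). I'll resend it.

Request:
move_arm([
  {"dx": 0,"dy": 0,"dz": 0,"spin": -0.143},
  {"dx": 0,"dy": 0,"dz": 0,"spin": -0.143},
  {"dx": -3,"dy": -4,"dz": 0,"spin": 0},
  {"dx": -3,"dy": -4,"dz": 0,"spin": 0},
  {"dx": -3,"dy": -4,"dz": 0,"spin": 0},
  {"dx": -3,"dy": -4,"dz": 0,"spin": 0},
  {"dx": -3,"dy": -4,"dz": 0,"spin": 0},
  {"dx": -3,"dy": -4,"dz": 0,"spin": 0},
  {"dx": -3,"dy": -4,"dz": 0,"spin": 0},
  {"dx": -3,"dy": -4,"dz": 0,"spin": 0},
  {"dx": 0,"dy": 0,"dz": 0,"spin": 0},
])

```text
time: 1.3
ee_pos: [0.4201, 0.2735, 0.405]
eef_rot: [0.005, 1.0, -0.001, 0.001]
ft_force: [-0.6, 0.2, 0.5]
width: 0.087
grip_force: 0.0
```

```bash
python3 - <<'E'
from h import *
st();c=snap('wrist','w2')
E
```

```text
t 1.3 pos [0.4201 0.2735 0.405 ] toolx ang 179.43 w 0.087 g 0.0 F [-0.6  0.2  0.5]
```

View pics/w2.png

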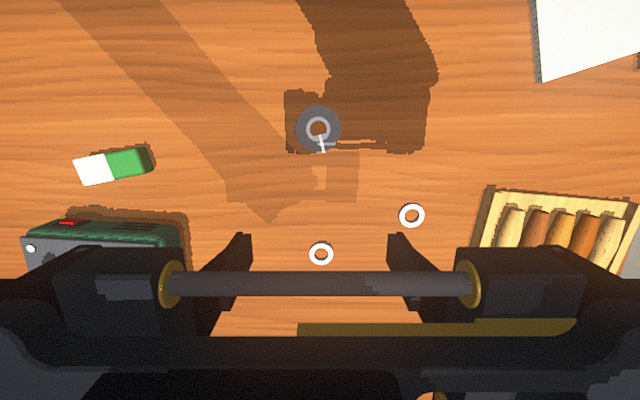

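The wrist view shows the large wheel at (318,128) with its white line toward (322,147), and spacers at (321,253) and (411,215). Now to the machine.

Request:
move_arm([
  {"dx": -0.3,"dy": -4,"dz": -0.5,"spin": 0},
  {"dx": -0.3,"dy": -4,"dz": -0.5,"spin": 0},
  {"dx": -0.3,"dy": -4,"dz": -0.5,"spin": 0},
  {"dx": -0.3,"dy": -4,"dz": -0.5,"spin": 0},
  {"dx": -0.3,"dy": -4,"dz": -0.5,"spin": 0},
  {"dx": -0.3,"dy": -4,"dz": -0.5,"spin": 0},
  {"dx": -0.3,"dy": -4,"dz": -0.5,"spin": 0},
  {"dx": -0.3,"dy": -4,"dz": -0.5,"spin": 0},
  {"dx": 0,"dy": 0,"dz": 0,"spin": 0},
])

```text
time: 2.25
ee_pos: [0.4403, -0.0443, 0.4456]
eef_rot: [0.003, 1.0, -0.0, 0.001]
ft_force: [-0.2, 0.2, -0.1]
width: 0.0868
grip_force: 0.0
```

```bash
python3 - <<'E'
from h import *
t=load('top0');w=load('w2')
for n,a,b in [('large',(216,272),(318,128)),('sp1',(217,203.5),(321,253)),('sp2',(167.5,226.5),(411,215))]:
    print(n,tri(ray(t,*a),ray(w,*b)).round(4),at(w,*b,.008).round(4))
p=at(w,318,128,.01);q=at(w,323,150,.01);print('line ang',np.degrees(np.arctan2(*(q-p)[1::-1])))
st();c=snap('wrist','w3')
im=c['img'][100:300,160:480,::-1];cv2.imwrite('pics/w3c.png',cv2.resize(im,(800,500),interpolation=cv2.INTER_CUBIC))
E
```

```text
large [0.3573 0.272  0.0129] [0.3564 0.2713 0.008 ]
sp1 [0.5417 0.2744 0.004 ] [0.5393 0.274  0.008 ]
sp2 [0.4799 0.406  0.0072] [0.4793 0.4045 0.008 ]
line ang 12.643730348431113
t 2.2 pos [ 0.4403 -0.0443  0.4456] toolx ang 179.67 w 0.0868 g 0.0 F [-0.2  0.2 -0.1]
```

View pics/w3c.png

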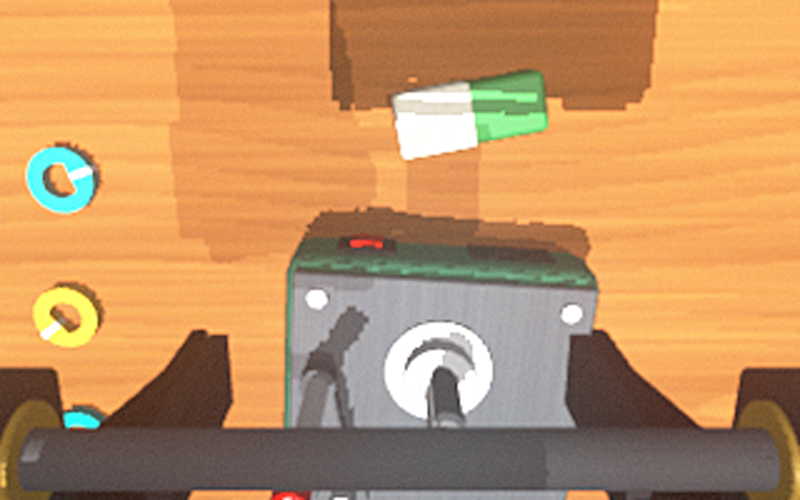

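The view shows the collar at about (187,226) in full pixels and the flange at about (335,248), with the grip hidden behind the gripper bar. I'll triangulate the grip and pivot from the top and side views.

```bash
python3 - <<'E'
from h import *
t=load('top0');s=load('side0');w=load('w3')
g=tri(ray(t,356.2,201.9),ray(s,316.8,199));print('grip top',g.round(4),'pinned z.195',at(t,356.2,201.9,.195).round(4),at(s,316.8,199,.195).round(4))
print('pivot',at(t,348.5,175.3,.104).round(4))
print('collar',tri(ray(t,414.2,206.5),ray(w,186.8,226)).round(4),at(w,186.8,226,.009).round(4))
# deck corner screws
S=[(303.3,138.9),(357.8,142.6),(297.5,216.8),(353,220.5)]
P=np.array([at(t,*p,.07) for p in S]);print(P.round(4))
print('yaw',[np.degrees(np.arctan2(*(P[i]-P[j])[1::-1])).round(2) for i,j in((0,2),(1,3))], np.degrees(np.arctan2(*(P[0]-P[1])[1::-1])).round(2)-90)
print('flange',at(t,326,203,.085).round(4),at(w,335.2,248.4,.085).round(4))
to(g[0],g[1],.42)
E
```

```text
grip top [ 0.5369 -0.0884  0.1921] pinned z.195 [ 0.5367 -0.0882  0.195 ] [ 0.537 -0.092  0.195]
pivot [ 0.6064 -0.0776  0.104 ]
collar [ 0.5317 -0.2613  0.0069] [ 0.531  -0.2599  0.009 ]
[[ 0.705   0.0358  0.07  ]
 [ 0.6947 -0.1045  0.07  ]
 [ 0.5046  0.0508  0.07  ]
 [ 0.4946 -0.0904  0.07  ]]
yaw [np.float64(-4.28), np.float64(-4.04)] -4.189999999999998
flange [ 0.5389 -0.0218  0.085 ] [ 0.5335 -0.0238  0.085 ]
t 2.3 pos [ 0.4403 -0.0415  0.4451] toolx ang 179.83 w 0.0871 g 0.0 F [ 0.4  0.5 -0.8]
spin 0.000 shift cm [-9.67 -4.67  2.52]
```

Grip top is at about (0.537,-0.089,0.193), so the rest is now near 0.24 rad with its pivot at about (0.606,-0.078). I'll reach for the grip.

Request:
move_arm([
  {"dx": -3.3,"dy": -1.6,"dz": 0,"spin": 0},
  {"dx": -3.2,"dy": -1.6,"dz": 0,"spin": 0},
  {"dx": -3.2,"dy": -1.5,"dz": 0,"spin": 0},
  {"dx": 0,"dy": 0,"dz": 3.6,"spin": 0},
  {"dx": 0,"dy": 0,"dz": 3.6,"spin": 0},
  {"dx": 0,"dy": 0,"dz": 3.4,"spin": 0},
  {"dx": 0,"dy": 0,"dz": 0,"spin": 0},
])

```text
time: 3.0
ee_pos: [0.5363, -0.0846, 0.3342]
eef_rot: [-0.001, 1.0, 0.0, -0.004]
ft_force: [0.3, 0.4, 0.1]
width: 0.0868
grip_force: 0.0
```

Request:
move_arm([
  {"dx": 0,"dy": 0,"dz": 0,"spin": 0},
  {"dx": 0,"dy": 0,"dz": 0,"spin": 0},
  {"dx": 0,"dy": 0,"dz": 0,"spin": 0},
  {"dx": 0,"dy": 0,"dz": 0,"spin": 0},
  {"dx": 0,"dy": 0,"dz": 0,"spin": 0},
  {"dx": 0,"dy": 0,"dz": 0,"spin": 0},
], claw=0.5, squeeze=12)

```text
time: 3.6
ee_pos: [0.5374, -0.0873, 0.3391]
eef_rot: [-0.0, 1.0, 0.0, 0.0]
ft_force: [-0.3, 0.2, -0.4]
width: 0.0466
grip_force: 0.0
```

Request:
move_arm([
  {"dx": 0,"dy": 0,"dz": 0,"spin": 0},
  {"dx": 0,"dy": 0,"dz": 0,"spin": 0},
  {"dx": 0,"dy": 0,"dz": 0,"spin": 0},
  {"dx": 0,"dy": 0,"dz": 0,"spin": 0},
  {"dx": 0,"dy": 0,"dz": 0,"spin": 0},
  {"dx": 0,"dy": 0,"dz": 0,"spin": 0},
], squeeze=20)

```text
time: 4.2
ee_pos: [0.5372, -0.0874, 0.3386]
eef_rot: [0.0, 1.0, -0.0, -0.0]
ft_force: [-2.2, -1.0, -0.3]
width: 0.0152
grip_force: 20.0
```

Request:
move_arm([
  {"dx": -0.17,"dy": -0.84,"dz": 0,"spin": 0},
  {"dx": -0.28,"dy": -0.8,"dz": 0,"spin": 0},
  {"dx": -0.37,"dy": -0.78,"dz": 0,"spin": 0},
  {"dx": -0.46,"dy": -0.71,"dz": 0,"spin": 0},
  {"dx": -0.55,"dy": -0.66,"dz": 0,"spin": 0},
  {"dx": -0.62,"dy": -0.59,"dz": 0,"spin": 0},
  {"dx": -0.69,"dy": -0.5,"dz": 0,"spin": 0},
  {"dx": -0.74,"dy": -0.42,"dz": 0,"spin": 0},
  {"dx": -0.79,"dy": -0.33,"dz": 0,"spin": 0},
  {"dx": -0.83,"dy": -0.22,"dz": 0,"spin": 0},
  {"dx": 0,"dy": 0,"dz": 0,"spin": 0},
  {"dx": 0,"dy": 0,"dz": 0,"spin": 0},
])

```text
time: 5.4
ee_pos: [0.5927, -0.1452, 0.3388]
eef_rot: [-0.001, 1.0, 0.0, 0.0]
ft_force: [1.2, 3.7, 2.1]
width: 0.0156
grip_force: 20.0
```

```bash
python3 -c "
from h import *
st()"
```

```text
t 5.4 pos [ 0.5927 -0.1452  0.3388] toolx ang -179.94 w 0.0156 g 20.0 F [1.2 3.7 2.1]
```

Grip moved to where rest ≈ 1.45 rad. I'll release it, rise and view the spindle.

Request:
move_arm([
  {"dx": 0,"dy": 0,"dz": 0,"spin": 0},
  {"dx": 0,"dy": 0,"dz": 0,"spin": 0},
  {"dx": 0,"dy": 0,"dz": 0,"spin": 0},
  {"dx": 0,"dy": 0,"dz": 0,"spin": 0},
  {"dx": 0,"dy": 0,"dz": -4,"spin": 0},
  {"dx": 0,"dy": 0,"dz": -4,"spin": 0},
  {"dx": 3.4,"dy": 2.5,"dz": 0,"spin": 0},
  {"dx": 3.4,"dy": 2.5,"dz": 0,"spin": 0},
  {"dx": 3.4,"dy": 2.5,"dz": 0,"spin": 0},
  {"dx": 3.4,"dy": 2.5,"dz": 0,"spin": 0},
  {"dx": 3.4,"dy": 2.5,"dz": 0,"spin": 0},
  {"dx": 0,"dy": 0,"dz": 0,"spin": 0},
], claw=8.7)

```text
time: 6.6
ee_pos: [0.4194, -0.0186, 0.4189]
eef_rot: [-0.002, 1.0, 0.001, 0.0]
ft_force: [-0.3, -0.0, 0.1]
width: 0.0866
grip_force: 0.0
```

```bash
python3 - <<'E'
from h import *
st();c=snap('wrist','w4');t=snap('top','top1')
a=cv2.resize(c['img'][190:270,250:410,::-1],(800,400),interpolation=cv2.INTER_CUBIC)
b=cv2.resize(t['img'][150:230,290:390,::-1],(250,200),interpolation=cv2.INTER_CUBIC)
d=cv2.resize(t['img'][190:260,440:500,::-1],(250,200),interpolation=cv2.INTER_CUBIC)
o=np.zeros((200,800,3),np.uint8);o[:,:250]=b;o[:,260:510]=d
cv2.imwrite('pics/m2.png',np.vstack([a,o]))
E
```

```text
t 6.6 pos [ 0.4194 -0.0186  0.4189] toolx ang -179.74 w 0.0866 g 0.0 F [-0.3 -0.   0.1]
```

View pics/m2.png

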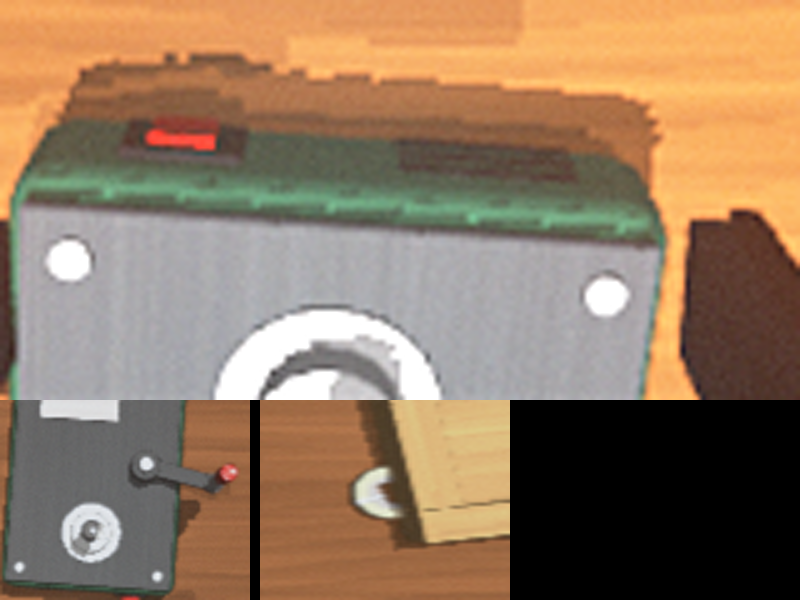

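The montage shows the rest swung out with its grip at about (381,179) in the top view. The cream wheel pokes out from the tray edge at (470,222). I'll look at the spindle from closer.

Request:
move_arm([
  {"dx": -3.3,"dy": 0,"dz": 0,"spin": 0},
  {"dx": -3.3,"dy": 0,"dz": 0,"spin": 0},
  {"dx": -3.3,"dy": -0.2,"dz": 0,"spin": 0},
  {"dx": -3.3,"dy": 0,"dz": 3,"spin": 0},
  {"dx": 0,"dy": 0,"dz": 3,"spin": 0},
  {"dx": 0,"dy": 0,"dz": 0,"spin": 0},
  {"dx": 0,"dy": 0,"dz": 0,"spin": 0},
])

```text
time: 7.4
ee_pos: [0.5546, -0.0237, 0.3589]
eef_rot: [0.001, 1.0, -0.001, -0.0]
ft_force: [-0.1, 0.1, 0.6]
width: 0.0873
grip_force: 0.0
```

```bash
python3 - <<'E'
from h import *
st();c=snap('wrist','w5')
print(px(c,[.537,-.022,.136]))
a=cv2.resize(c['img'][120:270,240:400,::-1],(640,600),interpolation=cv2.INTER_CUBIC)
cv2.imwrite('pics/m3.png',a)
E
```

```text
t 7.4 pos [ 0.5546 -0.0237  0.3589] toolx ang 179.93 w 0.0873 g 0.0 F [-0.1  0.1  0.6]
[322.74199977 201.15802344]
```

View pics/m3.png

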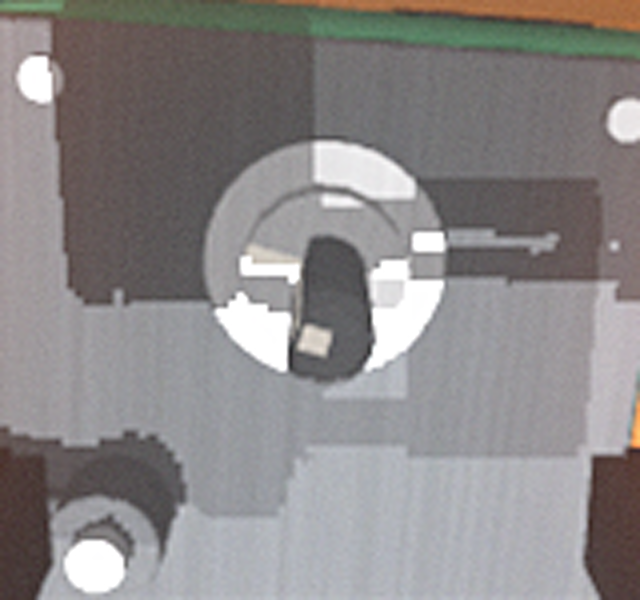

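The crop clearly shows the spindle. The flat and white line point left in the image (world -y, slightly toward the robot), with the flange line from crop (298,262) to (248,250). The top-end centre is at crop (327,341).

```bash
python3 - <<'E'
from h import *
c=load('w5');f=lambda u,v:(240+u/4,120+v/4)
p=at(c,*f(298,262),.085);q=at(c,*f(248,250),.085)
print('axis from top',at(c,*f(327,341),.136).round(4))
print('line',p.round(4),q.round(4),np.degrees(np.arctan2(*(q-p)[1::-1])))
ax=at(c,*f(327,341),.136)
print('axis->outer end', np.degrees(np.arctan2(*(q-ax)[1::-1])))
# deck ring centre and upright
print('ring ctr',at(c,*f(325,262),.07).round(4),at(c,*f(325,262),.085).round(4))
l=at(c,*f(314,340),.136);print('top line mid',l.round(4),np.degrees(np.arctan2(*(l-ax)[1::-1])))
w=load('w2');p=at(w,318,128,.01)
hs=cv2.cvtColor(w['img'],cv2.COLOR_RGB2GRAY)[105:160,290:350]
cv2.imwrite('pics/wl.png',cv2.resize(w['img'][100:160,285:355,::-1],(700,600),interpolation=cv2.INTER_CUBIC))
to(.357+.02,.272,.235)
E
```

```text
axis from top [ 0.5403 -0.0228  0.136 ]
line [ 0.5373 -0.0292  0.085 ] [ 0.5344 -0.0409  0.085 ] -103.86989935379266
axis->outer end -107.92085459137917
ring ctr [ 0.541  -0.0227  0.07  ] [ 0.5373 -0.0228  0.085 ]
top line mid [ 0.5401 -0.0252  0.136 ] -94.60141205214896
t 7.5 pos [ 0.5547 -0.0235  0.3601] toolx ang 179.95 w 0.087 g 0.0 F [ 0.1 -0.5  1.6]
spin 0.000 shift cm [17.81 29.54 12.47]
```

Spindle axis is at about (0.5395,-0.0228) and the flat points about -104° in world. Next, the large wheel.

Request:
move_arm([
  {"dx": 2.2,"dy": 3.7,"dz": 0,"spin": 0},
  {"dx": 2.2,"dy": 3.7,"dz": 0,"spin": 0},
  {"dx": 2.2,"dy": 3.7,"dz": 0,"spin": 0},
  {"dx": 2.2,"dy": 3.7,"dz": 0,"spin": 0},
  {"dx": 2.2,"dy": 3.7,"dz": 1.5,"spin": 0},
  {"dx": 2.2,"dy": 3.7,"dz": 1.5,"spin": 0},
  {"dx": 2.2,"dy": 3.7,"dz": 1.5,"spin": 0},
  {"dx": 2.2,"dy": 3.7,"dz": 1.5,"spin": 0},
  {"dx": 0,"dy": 0,"dz": 0,"spin": 0},
  {"dx": 0,"dy": 0,"dz": 0,"spin": 0},
])

```text
time: 8.45
ee_pos: [0.3783, 0.2738, 0.3004]
eef_rot: [-0.001, 1.0, 0.001, 0.001]
ft_force: [0.4, -0.1, -0.2]
width: 0.0872
grip_force: 0.0
```

```bash
cat >> h.py <<'E'
def rect(c,x,y,z,half=.045,s=.00025):
    "top-down patch of plane z: row = +x up, col = -y right; N px"
    n=int(2*half/s); g=(np.arange(n)-n/2)*s
    X=np.stack([x-g[:,None]+0*g,y-g[None,:]+0*g[:,None],np.full((n,n),z)],-1)
    p=(X@c['R'].T+c['t'])@c['camera_matrix'].T; p=(p[...,:2]/p[...,2:]).astype(np.float32)
    return cv2.remap(c['img'],p[...,0],p[...,1],cv2.INTER_CUBIC)
def pxw(x,y,u,v,n,s=.00025): return x-(v-n/2)*s, y-(u-n/2)*s
E
python3 - <<'E'
from h import *
st();c=snap('wrist','w6');P=rect(c,.357,.272,.01)
cv2.imwrite('pics/m4.png',cv2.resize(P[:,:,::-1],(540,540)))
E
```

```text
t 8.4 pos [0.3783 0.2738 0.3004] toolx ang -179.88 w 0.0872 g 0.0 F [ 0.4 -0.1 -0.2]
```

View pics/m4.png

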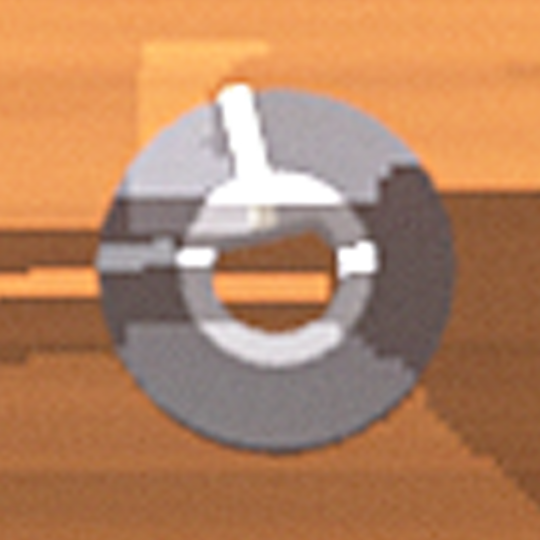

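The rectified patch shows the wheel at centre (0.357,0.271) with its line at 12.6°. I'll spin to tool angle 216.6°, descend and grasp.

Request:
move_arm([
  {"dx": 2.13,"dy": -0.29,"dz": 0,"spin": 0},
  {"dx": 0,"dy": 0,"dz": 0,"spin": -0.128},
  {"dx": 0,"dy": 0,"dz": 0,"spin": -0.128},
  {"dx": 0,"dy": 0,"dz": 0,"spin": -0.128},
  {"dx": 0,"dy": 0,"dz": 0,"spin": -0.128},
  {"dx": 0,"dy": 0,"dz": 0,"spin": -0.128},
  {"dx": 0,"dy": 0,"dz": 4,"spin": 0},
  {"dx": 0,"dy": 0,"dz": 4,"spin": 0},
  {"dx": 0,"dy": 0,"dz": 2.6,"spin": 0},
  {"dx": 0,"dy": 0,"dz": 1.0,"spin": 0},
  {"dx": 0,"dy": 0,"dz": 0,"spin": 0},
  {"dx": 0,"dy": 0,"dz": 0,"spin": 0},
])

```text
time: 9.7
ee_pos: [0.3582, 0.27, 0.1842]
eef_rot: [-0.314, 0.949, 0.0, 0.001]
ft_force: [0.2, -0.1, 0.9]
width: 0.0871
grip_force: 0.0
```

Request:
move_arm([
  {"dx": 0,"dy": 0,"dz": 0,"spin": 0},
  {"dx": 0,"dy": 0,"dz": 0,"spin": 0},
  {"dx": 0,"dy": 0,"dz": 0,"spin": 0},
  {"dx": 0,"dy": 0,"dz": 0,"spin": 0},
  {"dx": 0,"dy": 0,"dz": 0,"spin": 0},
  {"dx": 0,"dy": 0,"dz": 0,"spin": 0},
], claw=4.5, squeeze=25)

```text
time: 10.3
ee_pos: [0.357, 0.2704, 0.1829]
eef_rot: [-0.315, 0.949, 0.0, 0.0]
ft_force: [-1.6, 0.3, 3.6]
width: 0.0591
grip_force: 25.0
```

```bash
python3 -c "
from h import *
st();to(.5395,-.0228,.36,100)"
```

```text
t 10.3 pos [0.357  0.2704 0.1829] toolx ang -143.31 w 0.0591 g 25.0 F [-1.6  0.3  3.6]
t 10.3 pos [0.357  0.2704 0.1829] toolx ang -143.31 w 0.0591 g 25.0 F [-1.6  0.3  3.6]
spin 2.037 shift cm [-32.04  12.88 -17.72]
```

Gripped at 59 mm. I'll lift, turn and carry it.

Request:
move_arm([
  {"dx": 0,"dy": 0,"dz": -3.5,"spin": 0.145},
  {"dx": 0,"dy": 0,"dz": -3.5,"spin": 0.145},
  {"dx": 0,"dy": 0,"dz": -3.5,"spin": 0.145},
  {"dx": 0,"dy": 0,"dz": -3.5,"spin": 0.145},
  {"dx": 0,"dy": 0,"dz": -3.7,"spin": 0.145},
  {"dx": 0,"dy": 0,"dz": 0,"spin": 0.145},
  {"dx": 0,"dy": 0,"dz": 0,"spin": 0.145},
  {"dx": 0,"dy": 0,"dz": 0,"spin": 0.145},
  {"dx": 0,"dy": 0,"dz": 0,"spin": 0.145},
  {"dx": 0,"dy": 0,"dz": 0,"spin": 0.145},
  {"dx": 0,"dy": 0,"dz": 0,"spin": 0.145},
  {"dx": 0,"dy": 0,"dz": 0,"spin": 0.145},
])

```text
time: 11.5
ee_pos: [0.3569, 0.2702, 0.3595]
eef_rot: [0.525, 0.851, -0.0, -0.0]
ft_force: [-0.5, -0.5, -0.8]
width: 0.0593
grip_force: 25.0
```

Request:
move_arm([
  {"dx": 0,"dy": 0,"dz": 0,"spin": 0.149},
  {"dx": 0,"dy": 0,"dz": 0,"spin": 0.149},
  {"dx": -4,"dy": 1.61,"dz": 0,"spin": 0},
  {"dx": -4,"dy": 1.61,"dz": 0,"spin": 0},
  {"dx": -4,"dy": 1.61,"dz": 0,"spin": 0},
  {"dx": -4,"dy": 1.61,"dz": 0,"spin": 0},
  {"dx": -4,"dy": 1.61,"dz": 0,"spin": 0},
  {"dx": -4,"dy": 1.61,"dz": 0,"spin": 0},
  {"dx": -4,"dy": 1.61,"dz": 0,"spin": 0},
  {"dx": -4,"dy": 1.61,"dz": 0,"spin": 0},
  {"dx": 0,"dy": 0,"dz": 0,"spin": 0},
  {"dx": 0,"dy": 0,"dz": 0,"spin": 0},
])

```text
time: 12.7
ee_pos: [0.5389, -0.0235, 0.3592]
eef_rot: [0.644, 0.765, -0.001, -0.0]
ft_force: [-0.1, 0.9, -0.5]
width: 0.0591
grip_force: 25.0
```

```bash
python3 - <<'E'
from h import *
s,M=st();c=snap('wrist','w7')
print(px(c,[.5395,-.0228,.136]),px(c,[.5395,-.0228,.085]))
z=s['ee_pos'][2]-.1822+.0102
print('z',z);P=rect(c,s['ee_pos'][0],s['ee_pos'][1],z)
cv2.imwrite('pics/m5.png',np.hstack([cv2.resize(P[:,:,::-1],(400,400)),cv2.resize(c['img'][150:270,260:380,::-1],(400,400),interpolation=cv2.INTER_CUBIC)]))
to(.5395,-.0228,.36,100)
E
```

```text
t 12.7 pos [ 0.5389 -0.0235  0.3592] toolx ang 99.79 w 0.0591 g 25.0 F [-0.1  0.9 -0.5]
[318.70872492 221.6388367 ] [318.81661973 202.15162476]
z 0.18721816328397223
t 12.8 pos [ 0.5387 -0.0223  0.3593] toolx ang 99.91 w 0.0591 g 25.0 F [-0.4 -0.2 -1.1]
spin -0.002 shift cm [-0.06  0.07 -0.07]
```

View pics/m5.png

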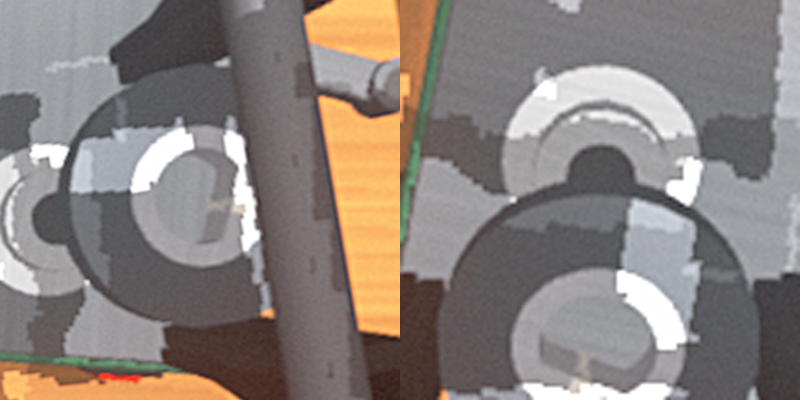

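In the image columns the wheel and spindle are centred on each other (about 320.5), and the bore flat normal is about -102 to -104°. I'll nudge 1 mm and start down.

Request:
move_arm([
  {"dx": -0.1,"dy": 0,"dz": 0,"spin": 0},
  {"dx": 0,"dy": 0,"dz": 2,"spin": 0},
  {"dx": 0,"dy": 0,"dz": 1.5,"spin": 0},
  {"dx": 0,"dy": 0,"dz": 0.5,"spin": 0},
  {"dx": 0,"dy": 0,"dz": 0.4,"spin": 0},
  {"dx": 0,"dy": 0,"dz": 0.3,"spin": 0},
  {"dx": 0,"dy": 0,"dz": 0.3,"spin": 0},
  {"dx": 0,"dy": 0,"dz": 0,"spin": 0},
  {"dx": 0,"dy": 0,"dz": 0,"spin": 0},
])

```text
time: 13.65
ee_pos: [0.5392, -0.0235, 0.3099]
eef_rot: [0.643, 0.766, 0.0, -0.0]
ft_force: [-0.3, 0.8, -1.7]
width: 0.059
grip_force: 25.0
```

```bash
python3 -c "
from h import *
s,M=st();print(s['torque'].round(2))"
```

```text
t 13.7 pos [ 0.5392 -0.0235  0.3099] toolx ang 99.93 w 0.059 g 25.0 F [-0.3  0.8 -1.7]
[ 0.22 -0.06 -0.01]
```

The wheel bottom is at about 0.127 with no contact force, so it's on the spindle. Continuing down.

Request:
move_arm([
  {"dx": 0,"dy": 0,"dz": 0.8,"spin": 0},
  {"dx": 0,"dy": 0,"dz": 0.8,"spin": 0},
  {"dx": 0,"dy": 0,"dz": 0.8,"spin": 0},
  {"dx": 0,"dy": 0,"dz": 0.8,"spin": 0},
  {"dx": 0,"dy": 0,"dz": 0.5,"spin": 0},
  {"dx": 0,"dy": 0,"dz": 0.3,"spin": 0},
  {"dx": 0,"dy": 0,"dz": 0,"spin": 0},
  {"dx": 0,"dy": 0,"dz": 0,"spin": 0},
])

```text
time: 14.45
ee_pos: [0.539, -0.0235, 0.2695]
eef_rot: [0.643, 0.766, -0.0, -0.0]
ft_force: [0.9, 4.9, -2.5]
width: 0.0593
grip_force: 25.0
```

```bash
python3 -c "
from h import *
s,M=st();print(s['torque'].round(2))"
```

```text
t 14.4 pos [ 0.539  -0.0235  0.2695] toolx ang 99.93 w 0.0593 g 25.0 F [ 0.9  4.9 -2.5]
[ 0.91 -0.29  0.  ]
```

Side force of about 5 N shows the axis slightly toward +y. I'll release, rise and go to spacer 1.

Request:
move_arm([
  {"dx": 0,"dy": 0,"dz": 0,"spin": 0},
  {"dx": 0,"dy": 0,"dz": 0,"spin": 0},
  {"dx": 0,"dy": 0,"dz": 0,"spin": 0},
  {"dx": 0,"dy": 0,"dz": -4.5,"spin": 0},
  {"dx": 0,"dy": 0,"dz": -4.5,"spin": 0},
  {"dx": 4.53,"dy": 0.89,"dz": 0,"spin": 0},
  {"dx": 4.53,"dy": 0.89,"dz": 0,"spin": 0},
  {"dx": 4.53,"dy": 0.89,"dz": 0,"spin": 0},
  {"dx": 4.53,"dy": 0.89,"dz": 0,"spin": 0},
  {"dx": 4.53,"dy": 0.89,"dz": 2.0,"spin": 0},
  {"dx": 4.53,"dy": 0.89,"dz": 2.0,"spin": 0},
  {"dx": 0,"dy": 0,"dz": 2,"spin": 0},
], claw=8.7)

```text
time: 15.65
ee_pos: [0.5434, 0.26, 0.2988]
eef_rot: [0.64, 0.768, 0.001, -0.001]
ft_force: [-0.2, -0.2, 0.1]
width: 0.0869
grip_force: 0.0
```

Request:
move_arm([
  {"dx": 0,"dy": 0,"dz": 0,"spin": 0},
  {"dx": 0,"dy": 0,"dz": 0,"spin": 0},
])

```text
time: 15.85
ee_pos: [0.5454, 0.2512, 0.3005]
eef_rot: [0.644, 0.765, -0.0, 0.0]
ft_force: [-0.2, -0.7, 0.6]
width: 0.0867
grip_force: 0.0
```

```bash
cat >> h.py <<'E'
def find(c,x,y,z,R,half=.06,s=.00025,mask=None,show=None):
    "circle of radius R in rectified patch, via edge template matching"
    P=rect(c,x,y,z,half,s); n=P.shape[0]
    g=cv2.GaussianBlur(P,(0,0),2).astype(np.float32)
    e=np.max([np.hypot(cv2.Sobel(g[...,k],cv2.CV_32F,1,0),cv2.Sobel(g[...,k],cv2.CV_32F,0,1)) for k in range(3)],0)
    e=np.minimum(e,60)
    r_=int(R/s)+8;T=np.zeros((2*r_+1,)*2,np.float32);cv2.circle(T,(r_,r_),int(round(R/s)),1,5)
    q=cv2.filter2D(e,-1,T/T.sum(),borderType=cv2.BORDER_CONSTANT);_,m,_,l=cv2.minMaxLoc(q)
    X=pxw(x,y,l[0],l[1],n,s);return np.round(X,4),round(m,1),P
E
python3 - <<'E'
from h import *
st();c=snap('wrist','w8')
for R in (.018,.011): print(find(c,.5405,.274,.007,R)[:2])
w6=load('w6');print('check large',find(w6,.357,.272,.01,.030)[:2])
t=snap('top','top2'); print('top',find(t,.5405,.274,.007,.018)[:2],'lw on spindle',find(t,.539,-.023,.095,.03)[:2])
P=rect(t,.539,-.023,.095);Q=rect(c,.5405,.274,.007)
cv2.imwrite('pics/m6.png',np.hstack([P,Q])[:,:,::-1])
E
```

```text
t 15.8 pos [0.5454 0.2512 0.3005] toolx ang 99.8 w 0.0867 g 0.0 F [-0.2 -0.7  0.6]
(array([0.5415, 0.2738]), 58.6)
(array([0.542 , 0.2735]), 54.8)
check large (array([0.3572, 0.271 ]), 54.4)
top (array([0.542, 0.275]), 32.9) lw on spindle (array([ 0.54  , -0.0222]), 20.7)
```

Spacer 1 is at (0.5415,0.2738) and the large wheel is centred on the spindle within about 1 mm in the top view. I'll grasp the spacer.

Request:
move_arm([
  {"dx": 2.29,"dy": 0,"dz": 2,"spin": 0},
  {"dx": 0,"dy": 0,"dz": 4,"spin": 0},
  {"dx": 0,"dy": 0,"dz": 3.2,"spin": 0},
  {"dx": 0,"dy": 0,"dz": 2,"spin": 0},
  {"dx": 0,"dy": 0,"dz": 0.5,"spin": 0},
  {"dx": 0,"dy": 0,"dz": 0,"spin": 0},
  {"dx": 0,"dy": 0,"dz": 0,"spin": 0},
], claw=6)

```text
time: 16.65
ee_pos: [0.5418, 0.2748, 0.1847]
eef_rot: [0.644, 0.765, 0.001, 0.0]
ft_force: [-0.3, -0.3, 0.1]
width: 0.06
grip_force: 0.0
```

Request:
move_arm([
  {"dx": 0,"dy": 0,"dz": 0,"spin": 0},
  {"dx": 0,"dy": 0,"dz": 0,"spin": 0},
  {"dx": 0,"dy": 0,"dz": 0,"spin": 0},
  {"dx": 0,"dy": 0,"dz": 0,"spin": 0},
  {"dx": 0,"dy": 0,"dz": 0,"spin": 0},
], claw=2.5, squeeze=25)

```text
time: 17.15
ee_pos: [0.541, 0.2752, 0.1832]
eef_rot: [0.643, 0.766, 0.0, -0.0]
ft_force: [-1.3, -0.2, 2.1]
width: 0.0347
grip_force: 25.0
```

```bash
python3 -c "
from h import *
to(.5393,-.0230,.36,100)"
```

```text
t 17.1 pos [0.541  0.2752 0.1832] toolx ang 99.92 w 0.0347 g 25.0 F [-1.3 -0.2  2.1]
spin -0.001 shift cm [-29.34  -5.34 -17.69]
```

Request:
move_arm([
  {"dx": 0,"dy": 0,"dz": -4.5,"spin": 0},
  {"dx": 0,"dy": 0,"dz": -4.5,"spin": 0},
  {"dx": 0,"dy": 0,"dz": -4.5,"spin": 0},
  {"dx": 0,"dy": 0,"dz": -4.2,"spin": 0},
  {"dx": -4.18,"dy": -0.76,"dz": 0,"spin": 0},
  {"dx": -4.18,"dy": -0.76,"dz": 0,"spin": 0},
  {"dx": -4.18,"dy": -0.76,"dz": 0,"spin": 0},
  {"dx": -4.18,"dy": -0.76,"dz": 0,"spin": 0},
  {"dx": -4.18,"dy": -0.76,"dz": 0,"spin": 0},
  {"dx": -4.18,"dy": -0.76,"dz": 0,"spin": 0},
  {"dx": -4.18,"dy": -0.78,"dz": 0,"spin": 0},
  {"dx": 0,"dy": 0,"dz": 0,"spin": 0},
])

```text
time: 18.35
ee_pos: [0.538, -0.0289, 0.3604]
eef_rot: [0.647, 0.763, -0.0, 0.001]
ft_force: [-0.5, -0.7, -0.1]
width: 0.0343
grip_force: 25.0
```

Request:
move_arm([
  {"dx": 0,"dy": 0,"dz": 0,"spin": 0},
  {"dx": 0,"dy": 0,"dz": 1.8,"spin": 0},
  {"dx": 0,"dy": 0,"dz": 1.8,"spin": 0},
  {"dx": 0,"dy": 0,"dz": 0.5,"spin": 0},
  {"dx": 0,"dy": 0,"dz": 0.4,"spin": 0},
  {"dx": 0,"dy": 0,"dz": 0.4,"spin": 0},
  {"dx": 0,"dy": 0,"dz": 0.3,"spin": 0},
  {"dx": 0,"dy": 0,"dz": 0,"spin": 0},
  {"dx": 0,"dy": 0,"dz": 0,"spin": 0},
])

```text
time: 19.25
ee_pos: [0.5388, -0.0223, 0.3083]
eef_rot: [0.643, 0.766, 0.0, 0.0]
ft_force: [0.5, -0.5, -0.0]
width: 0.0347
grip_force: 25.0
```

```bash
python3 - <<'E'
from h import *
s,M=st();print(s['torque'].round(2));to(.5393,-.0225,.2785,100)
E
```

```text
t 19.2 pos [ 0.5388 -0.0223  0.3083] toolx ang 99.91 w 0.0347 g 25.0 F [ 0.5 -0.5 -0. ]
[-0.1   0.07  0.04]
t 19.2 pos [ 0.5388 -0.0223  0.3083] toolx ang 99.91 w 0.0347 g 25.0 F [ 0.5 -0.5 -0. ]
spin -0.002 shift cm [-0.03  0.04  2.98]
```

The spacer is on (its bottom is at 0.125, with no force). I'll lower it, release and go to spacer 2.

Request:
move_arm([
  {"dx": 0,"dy": 0,"dz": 0.8,"spin": 0},
  {"dx": 0,"dy": 0,"dz": 0.8,"spin": 0},
  {"dx": 0,"dy": 0,"dz": 0.7,"spin": 0},
  {"dx": 0,"dy": 0,"dz": 0.5,"spin": 0},
  {"dx": 0,"dy": 0,"dz": 0.1,"spin": 0},
  {"dx": 0,"dy": 0,"dz": 0,"spin": 0},
  {"dx": 0,"dy": 0,"dz": 0,"spin": 0},
])

```text
time: 19.95
ee_pos: [0.5388, -0.0223, 0.2792]
eef_rot: [0.643, 0.766, 0.0, 0.0]
ft_force: [0.1, -0.2, -0.4]
width: 0.0348
grip_force: 25.0
```

```bash
python3 - <<'E'
from h import *
s,M=st();print(s['torque'].round(2));to(.4795+.003,.405-.02,.36,100)
E
```

```text
t 19.9 pos [ 0.5388 -0.0223  0.2792] toolx ang 99.91 w 0.0348 g 25.0 F [ 0.1 -0.2 -0.4]
[-0.11  0.06 -0.04]
t 19.9 pos [ 0.5388 -0.0223  0.2792] toolx ang 99.91 w 0.0348 g 25.0 F [ 0.1 -0.2 -0.4]
spin -0.002 shift cm [41.09  1.53 -8.08]
```

Spacer 1 is in place. The next part in order is the cream wheel by the tray. I'll release, rise above the rest grip's height and go to look at it.

Request:
move_arm([
  {"dx": 0,"dy": 0,"dz": 0,"spin": 0},
  {"dx": 0,"dy": 0,"dz": 0,"spin": 0},
  {"dx": 0,"dy": 0,"dz": -4,"spin": 0},
  {"dx": 0,"dy": 0,"dz": -4,"spin": 0},
  {"dx": 0,"dy": 0,"dz": -4,"spin": 0},
  {"dx": -4.35,"dy": -1.42,"dz": 0,"spin": 0},
  {"dx": -4.35,"dy": -1.42,"dz": 0,"spin": 0},
  {"dx": -4.35,"dy": -1.42,"dz": 0,"spin": 0},
  {"dx": -4.35,"dy": -1.42,"dz": 0,"spin": 0},
  {"dx": -4.35,"dy": -1.42,"dz": 0,"spin": 0},
  {"dx": -4.35,"dy": -1.42,"dz": 0,"spin": 0},
  {"dx": -4.35,"dy": -1.42,"dz": 0,"spin": 0},
], claw=8.7)

```text
time: 21.15
ee_pos: [0.4929, -0.3409, 0.3992]
eef_rot: [0.643, 0.766, 0.0, 0.0]
ft_force: [0.9, 0.0, 0.8]
width: 0.0867
grip_force: 0.0
```

Request:
move_arm([
  {"dx": -4.35,"dy": -1.42,"dz": 0,"spin": 0},
  {"dx": 0,"dy": 0,"dz": 0,"spin": 0},
  {"dx": 0,"dy": 0,"dz": 0,"spin": 0},
])

```text
time: 21.45
ee_pos: [0.486, -0.3859, 0.3988]
eef_rot: [0.644, 0.765, -0.0, -0.0]
ft_force: [0.5, 1.1, 0.7]
width: 0.0872
grip_force: 0.0
```

```bash
python3 - <<'E'
from h import *
st();c=snap('wrist','w9');t=snap('top','top3');print(px(c,[.487,-.412,.01]))
a=cv2.resize(c['img'][90:270,180:460,::-1],(800,514),interpolation=cv2.INTER_CUBIC)
cv2.imwrite('pics/m7.png',a)
E
```

```text
t 21.4 pos [ 0.486  -0.3859  0.3988] toolx ang 99.75 w 0.0872 g 0.0 F [0.5 1.1 0.7]
[315.83717568 195.71161635]
```

View pics/m7.png

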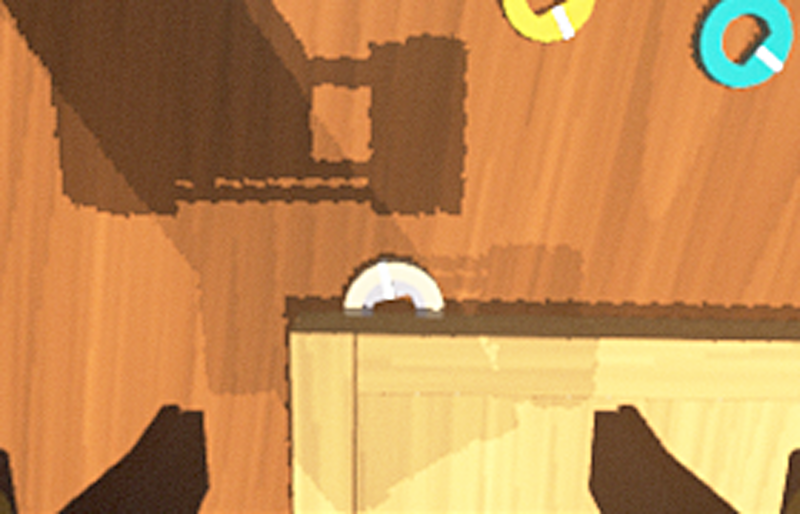

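The cream wheel's near half shows at crop (343–443, 258–312) with its white line running (383,263)→(391,298). The rest is under the tray wall. The plan is to grip its widest part with the pad edges and pull it out, so I'll compute the geometry.

```bash
python3 - <<'E'
from h import *
c=load('w9');k=800/280;f=lambda u,v:(180+u/k,90+v/k)
L=at(c,*f(343.5,308),.01);R=at(c,*f(443,308),.01);T=at(c,*f(393,257),.01)
print('L',L,'R',R,'T',T)
pts=[f(345,300),f(352,283),f(365,266),f(380,258.5),f(400,258),f(418,266),f(434,281),f(442,298)]
X=np.array([at(c,*p,.01)[:2] for p in pts]);A=np.c_[2*X,np.ones(len(X))];s=np.linalg.lstsq(A,(X**2).sum(1),rcond=None)[0]
print('ctr',s[:2],'r',np.sqrt(s[2]+s[:2]@s[:2]))
p=at(c,*f(391,298),.01);q=at(c,*f(383,263),.01);print('line',np.degrees(np.arctan2(*(q-p)[1::-1])),'c->q',np.degrees(np.arctan2(*(q[:2]-s[:2])[::-1])))
for u in (290,450,700):
    b=at(c,*f(u,312+(u-400)*.01),0.0);r_=f(u,335+(u-400)*.01);print('base',b.round(3),'rim h at same y',[ (z,at(c,*r_,z).round(3)[1]) for z in(0.,.02,.04,.06)])
t=load('top0');print('top rim/edge',at(t,473.6,222,0).round(3),at(t,473.6,222,.04).round(3))
# tray near corner in side view
sd=load('side0');print('side corner top',px(sd,[.47,-.42,.03]),px(sd,[.47,-.42,.0]))
print('collar now',[find(load('top3'),.531,-.2605,.009,.020)[:2]])
E
```

```text
L [ 0.46616293 -0.4186638   0.01      ] R [ 0.513765   -0.41042918  0.01      ] T [ 0.48557047 -0.38960819  0.01      ]
ctr [ 0.48970938 -0.41299701] r 0.02332371770087995
line 112.08906490873204 c->q 112.97206709378804
base [ 0.44  -0.428  0.   ] rim h at same y [(0.0, np.float64(-0.44)), (0.02, np.float64(-0.433)), (0.04, np.float64(-0.426)), (0.06, np.float64(-0.419))]
base [ 0.519 -0.415  0.   ] rim h at same y [(0.0, np.float64(-0.427)), (0.02, np.float64(-0.42)), (0.04, np.float64(-0.414)), (0.06, np.float64(-0.408))]
base [ 0.642 -0.395  0.   ] rim h at same y [(0.0, np.float64(-0.407)), (0.02, np.float64(-0.401)), (0.04, np.float64(-0.396)), (0.06, np.float64(-0.391))]
top rim/edge [ 0.489 -0.424  0.   ] [ 0.489 -0.409  0.04 ]
side corner top [297.72857142 335.29658236] [298.30440281 341.80822808]
collar now [(array([ 0.5318, -0.2605]), 51.6)]
```

The wheel centre is at (0.4895,-0.413) with its line near 112°, and the tray wall is about 38 mm high, so the gripper body clears it. I'll descend with the pads 13 mm to the near side.

Request:
move_arm([
  {"dx": -1.45,"dy": -0.12,"dz": 4,"spin": 0},
  {"dx": 0,"dy": 0,"dz": 4.5,"spin": 0},
  {"dx": 0,"dy": 0,"dz": 4.5,"spin": 0},
  {"dx": 0,"dy": 0,"dz": 4.5,"spin": 0},
  {"dx": 0,"dy": 0,"dz": 3,"spin": 0},
  {"dx": 0,"dy": 0,"dz": 1,"spin": 0},
  {"dx": 0,"dy": 0,"dz": 0,"spin": 0},
  {"dx": 0,"dy": 0,"dz": 0,"spin": 0},
], claw=7)

```text
time: 22.35
ee_pos: [0.4892, -0.3982, 0.1851]
eef_rot: [0.643, 0.766, 0.0, 0.001]
ft_force: [0.1, 0.0, 0.8]
width: 0.07
grip_force: 0.0
```

Request:
move_arm([
  {"dx": 0,"dy": 0,"dz": 0,"spin": 0},
  {"dx": 0,"dy": 0,"dz": 0,"spin": 0},
  {"dx": 0,"dy": 0,"dz": 0,"spin": 0},
  {"dx": 0,"dy": 0,"dz": 0,"spin": 0},
  {"dx": 0,"dy": 0,"dz": 0,"spin": 0},
], claw=3.5, squeeze=10)

```text
time: 22.85
ee_pos: [0.488, -0.3991, 0.184]
eef_rot: [0.643, 0.766, 0.0, 0.0]
ft_force: [-0.5, 1.4, 1.3]
width: 0.0441
grip_force: 9.7
```

Gripped a 45 mm chord. Pulling it out.

Request:
move_arm([
  {"dx": 0.3,"dy": 0,"dz": 0,"spin": 0},
  {"dx": 0.5,"dy": 0,"dz": 0,"spin": 0},
  {"dx": 0.7,"dy": 0,"dz": 0,"spin": 0},
  {"dx": 0.8,"dy": 0,"dz": 0,"spin": 0},
  {"dx": 0.8,"dy": 0,"dz": 0,"spin": 0},
  {"dx": 0.8,"dy": 0,"dz": 0,"spin": 0},
  {"dx": 0.8,"dy": 0,"dz": 0,"spin": 0},
  {"dx": 0.8,"dy": 0,"dz": 0,"spin": 0},
  {"dx": 0,"dy": 0,"dz": 0,"spin": 0},
])

```text
time: 23.75
ee_pos: [0.4786, -0.3435, 0.184]
eef_rot: [0.643, 0.766, 0.0, -0.001]
ft_force: [-0.6, 2.9, 4.3]
width: 0.0448
grip_force: 10.0
```

Request:
move_arm([
  {"dx": 0,"dy": 0,"dz": 0,"spin": 0},
  {"dx": 0,"dy": 0,"dz": 0,"spin": 0},
  {"dx": 0,"dy": 0,"dz": 0,"spin": 0},
  {"dx": -1,"dy": 0,"dz": -4,"spin": 0},
  {"dx": -1,"dy": 0,"dz": -4,"spin": 0},
  {"dx": -1,"dy": 0,"dz": -3.6,"spin": 0},
  {"dx": 0,"dy": 0,"dz": 0,"spin": 0},
  {"dx": 0,"dy": 0,"dz": 0,"spin": 0},
], claw=8.0)

```text
time: 24.55
ee_pos: [0.4836, -0.3749, 0.3002]
eef_rot: [0.644, 0.765, 0.0, 0.001]
ft_force: [-0.3, -0.3, 0.0]
width: 0.0798
grip_force: 0.0
```

```bash
python3 - <<'E'
from h import *
st();c=snap('wrist','w10')
x=find(c,.48,-.366,.01,.024);print(x[:2]);P=rect(c,*x[0],.01,.04)
# white line: brightness (min channel) vs angle along r 14..23mm, plus saturation
g=P.min(2).astype(float);n=P.shape[0];a=np.radians(np.arange(0,360,4))
pr=[]
for t in a:
    r_=np.arange(.013,.0225,.0005)/.00025;v=n/2-r_*np.cos(t);u=n/2-r_*np.sin(t)
    m=cv2.remap(P,u.astype(np.float32)[None],v.astype(np.float32)[None],cv2.INTER_LINEAR)[0].astype(float);pr.append(m.mean(0))
pr=np.array(pr);s=pr[:,0]-pr[:,2]
print([(int(np.degrees(a[i])),pr[i].astype(int).tolist()) for i in np.argsort(s)[:8]])
cv2.imwrite('pics/m8.png',np.hstack([cv2.resize(P[:,:,::-1],(400,400)),cv2.resize(c['img'][100:270,240:400,::-1],(376,400))]))
E
```

```text
t 24.6 pos [ 0.4836 -0.3749  0.3002] toolx ang 99.88 w 0.0798 g 0.0 F [-0.3 -0.3  0. ]
(array([ 0.4828, -0.3602]), 58.4)
[(116, [254, 254, 255]), (112, [255, 255, 255]), (92, [255, 254, 254]), (96, [254, 254, 254]), (108, [255, 255, 254]), (100, [253, 253, 252]), (104, [254, 254, 253]), (200, [253, 252, 250])]
```

View pics/m8.png

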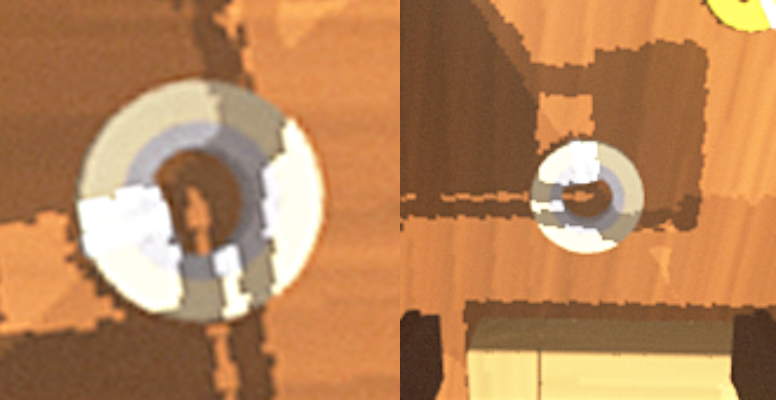

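The rectified patch shows the whole cream wheel now free at (0.4828,-0.3602), with the bore flat on the left (normal about 108°). I'll refine the flat angle numerically.

```bash
python3 - <<'E'
from h import *
c=load('w10');x,y=.4828,-.3602;P=rect(c,x,y,.01,.04,.0002).astype(int);n=P.shape[0]
m=((P[...,0]-P[...,2])>45); yy,xx=np.mgrid[:n,:n]; m&=np.hypot(yy-n/2,xx-n/2)<.0135/.0002
# leftmost boundary per row
B=[(np.where(m[v])[0].min(),v) for v in range(n) if m[v].sum()>8]
B=np.array(B);print('rows',B[0],B[-1],'area centroid',xx[m].mean()-n/2,yy[m].mean()-n/2)
for lo,hi in((.25,.75),(.3,.85),(.15,.7)):
    k=B[int(lo*len(B)):int(hi*len(B))];p=np.polyfit(k[:,1],k[:,0],1);res=np.abs(np.polyval(p,k[:,1])-k[:,0]).mean()
    # edge dir: dv=1,du=p0 -> world dx=-1,dy=-p0
    print('normal deg',np.degrees(np.arctan2(-p[0],-1))-90+360,'res',res)
# line: bluish/white vs cream inside patch, r 14..23
d=P[...,0]-P[...,2]
for r0 in(.0150,.018,.021):
    a=np.arange(80,150,3);print(r0,[int(d[int(n/2-r0/.0002*np.cos(np.radians(t))),int(n/2-r0/.0002*np.sin(np.radians(t)))]) for t in a])
E
```

```text
rows [177 151] [198 255] area centroid -0.36436672967863615 -1.1869880277252776
normal deg 113.30654092232328 res 0.8503536504475651
normal deg 111.92346185436318 res 0.6567189351277778
normal deg 110.20157859304666 res 1.4396013411670618
0.015 [6, 0, 0, 0, 0, 0, 0, 1, 1, 0, 0, 0, 0, 0, 1, 3, 0, -2, 1, 0, 2, 0, 1, -1]
0.018 [56, 61, 65, 41, 0, 0, 1, 1, 1, 0, 0, 0, 0, 0, 9, 15, 13, 14, 13, 13, 13, 13, 14, 13]
0.021 [54, 52, 63, 21, 0, 0, 1, 1, 1, 0, 0, 0, -1, 6, 14, 12, 12, 12, 13, 14, 13, 13, 14, 14]
```

Flat at 112°, so it needs +144° to reach -104°. I'll spin to tool angle -24° for the grasp and place at 120°.

Request:
move_arm([
  {"dx": 1.46,"dy": 0.05,"dz": 0,"spin": 0.144},
  {"dx": 0,"dy": 0,"dz": 0,"spin": 0.144},
  {"dx": 0,"dy": 0,"dz": 0,"spin": 0.144},
  {"dx": 0,"dy": 0,"dz": 0,"spin": 0.144},
  {"dx": 0,"dy": 0,"dz": 0,"spin": 0.144},
  {"dx": 0,"dy": 0,"dz": 0,"spin": 0.144},
  {"dx": 0,"dy": 0,"dz": 0,"spin": 0.144},
  {"dx": 0,"dy": 0,"dz": 0,"spin": 0.144},
  {"dx": 0,"dy": 0,"dz": 0,"spin": 0.144},
  {"dx": 0,"dy": 0,"dz": 0,"spin": 0.144},
  {"dx": 0,"dy": 0,"dz": 0,"spin": 0.144},
  {"dx": 0,"dy": 0,"dz": 0,"spin": 0.144},
], claw=6.8)

```text
time: 25.8
ee_pos: [0.4815, -0.3594, 0.2984]
eef_rot: [1.0, 0.005, -0.001, -0.001]
ft_force: [0.5, 0.8, 0.7]
width: 0.0682
grip_force: 0.0
```

Request:
move_arm([
  {"dx": 0,"dy": 0,"dz": 0,"spin": 0.145},
  {"dx": 0,"dy": 0,"dz": 0,"spin": 0.145},
  {"dx": 0,"dy": 0,"dz": 0,"spin": 0.145},
  {"dx": 0,"dy": 0,"dz": 0,"spin": 0},
  {"dx": 0,"dy": 0,"dz": 0,"spin": 0},
])

```text
time: 26.3
ee_pos: [0.4816, -0.3597, 0.2989]
eef_rot: [0.979, -0.206, -0.001, -0.0]
ft_force: [0.6, -0.8, -0.2]
width: 0.068
grip_force: 0.0
```

```bash
python3 - <<'E'
from h import *
to(.4816,-.3604,.1837,-24)
E
```

```text
t 26.3 pos [ 0.4816 -0.3597  0.2989] toolx ang -23.78 w 0.068 g 0.0 F [ 0.6 -0.8 -0.2]
spin 0.004 shift cm [ 0.05  0.06 11.52]
```

Request:
move_arm([
  {"dx": 0.05,"dy": 0.05,"dz": 4,"spin": 0.004},
  {"dx": 0,"dy": 0,"dz": 4,"spin": 0},
  {"dx": 0,"dy": 0,"dz": 2.5,"spin": 0},
  {"dx": 0,"dy": 0,"dz": 1,"spin": 0},
  {"dx": 0,"dy": 0,"dz": 0,"spin": 0},
  {"dx": 0,"dy": 0,"dz": 0,"spin": 0},
])

```text
time: 26.9
ee_pos: [0.482, -0.3609, 0.1855]
eef_rot: [0.978, -0.209, 0.0, 0.0]
ft_force: [0.5, -0.3, 0.4]
width: 0.0679
grip_force: 0.0
```

Request:
move_arm([
  {"dx": 0,"dy": 0,"dz": 0,"spin": 0},
  {"dx": 0,"dy": 0,"dz": 0,"spin": 0},
  {"dx": 0,"dy": 0,"dz": 0,"spin": 0},
  {"dx": 0,"dy": 0,"dz": 0,"spin": 0},
  {"dx": 0,"dy": 0,"dz": 0,"spin": 0},
], claw=3.5, squeeze=25)

```text
time: 27.4
ee_pos: [0.4821, -0.3606, 0.1851]
eef_rot: [0.978, -0.21, 0.0, -0.0]
ft_force: [-0.8, 1.3, 2.2]
width: 0.0468
grip_force: 25.0
```

```bash
python3 - <<'E'
from h import *
to(.5390,-.0226,.40,120)
E
```

```text
t 27.4 pos [ 0.4821 -0.3606  0.1851] toolx ang -24.23 w 0.0468 g 25.0 F [-0.8  1.3  2.2]
spin -2.517 shift cm [ 26.43  21.83 -21.48]
```

Request:
move_arm([
  {"dx": 0,"dy": 0,"dz": -3.6,"spin": -0.146},
  {"dx": 0,"dy": 0,"dz": -3.6,"spin": -0.146},
  {"dx": 0,"dy": 0,"dz": -3.6,"spin": -0.146},
  {"dx": 0,"dy": 0,"dz": -3.6,"spin": -0.146},
  {"dx": 0,"dy": 0,"dz": -3.6,"spin": -0.146},
  {"dx": 0,"dy": 0,"dz": -3.5,"spin": -0.146},
  {"dx": 0,"dy": 0,"dz": 0,"spin": -0.146},
  {"dx": 0,"dy": 0,"dz": 0,"spin": -0.146},
  {"dx": 0,"dy": 0,"dz": 0,"spin": -0.146},
  {"dx": 0,"dy": 0,"dz": 0,"spin": -0.146},
  {"dx": 0,"dy": 0,"dz": 0,"spin": -0.146},
  {"dx": 0,"dy": 0,"dz": 0,"spin": -0.146},
])

```text
time: 28.6
ee_pos: [0.4817, -0.3607, 0.3998]
eef_rot: [0.785, 0.619, 0.0, -0.0]
ft_force: [0.6, 0.3, -0.8]
width: 0.047
grip_force: 25.0
```

Request:
move_arm([
  {"dx": 0,"dy": 0,"dz": 0,"spin": -0.146},
  {"dx": 0,"dy": 0,"dz": 0,"spin": -0.146},
  {"dx": 0,"dy": 0,"dz": 0,"spin": -0.146},
  {"dx": 0,"dy": 0,"dz": 0,"spin": -0.146},
  {"dx": 0,"dy": 0,"dz": 0,"spin": -0.146},
  {"dx": 0,"dy": 0,"dz": 0,"spin": -0.035},
  {"dx": 4,"dy": 3.3,"dz": 0,"spin": 0},
  {"dx": 4,"dy": 3.3,"dz": 0,"spin": 0},
  {"dx": 4,"dy": 3.3,"dz": 0,"spin": 0},
  {"dx": 3.7,"dy": 3.1,"dz": 0,"spin": 0},
  {"dx": 0,"dy": 0,"dz": 0,"spin": 0},
  {"dx": 0,"dy": 0,"dz": 0,"spin": 0},
])

```text
time: 29.8
ee_pos: [0.5154, -0.164, 0.3999]
eef_rot: [0.499, 0.867, 0.0, -0.0]
ft_force: [-0.4, -1.4, -0.5]
width: 0.0468
grip_force: 25.0
```

```bash
python3 - <<'E'
from h import *
to(.5390,-.0226,.36,120)
E
```

```text
t 29.8 pos [ 0.5154 -0.164   0.3999] toolx ang 120.13 w 0.0468 g 25.0 F [-0.4 -1.4 -0.5]
spin 0.002 shift cm [11.06  9.11  3.99]
```

Request:
move_arm([
  {"dx": 3.69,"dy": 3.04,"dz": 0,"spin": 0},
  {"dx": 3.69,"dy": 3.04,"dz": 0,"spin": 0},
  {"dx": 3.68,"dy": 3.03,"dz": 0,"spin": 0},
  {"dx": 0,"dy": 0,"dz": 0,"spin": 0},
  {"dx": 0,"dy": 0,"dz": 4,"spin": 0},
  {"dx": 0,"dy": 0,"dz": 2.5,"spin": 0},
  {"dx": 0,"dy": 0,"dz": 0.6,"spin": 0},
  {"dx": 0,"dy": 0,"dz": 0.5,"spin": 0},
  {"dx": 0,"dy": 0,"dz": 0.4,"spin": 0},
  {"dx": 0,"dy": 0,"dz": 0.4,"spin": 0},
  {"dx": 0,"dy": 0,"dz": 0.4,"spin": 0},
  {"dx": 0,"dy": 0,"dz": 0,"spin": 0},
])

```text
time: 31.0
ee_pos: [0.539, -0.0233, 0.312]
eef_rot: [0.5, 0.866, 0.001, -0.0]
ft_force: [0.4, 4.5, -0.2]
width: 0.0471
grip_force: 25.0
```

```bash
python3 - <<'E'
from h import *
s,M=st();print(s['torque'].round(2));to(.5390,-.0226,.288,120)
E
```

```text
t 31.0 pos [ 0.539  -0.0233  0.312 ] toolx ang 120.01 w 0.0471 g 25.0 F [ 0.4  4.5 -0.2]
[ 0.82 -0.03  0.03]
t 31.0 pos [ 0.539  -0.0233  0.312 ] toolx ang 120.01 w 0.0471 g 25.0 F [ 0.4  4.5 -0.2]
spin 0.000 shift cm [0.06 0.03 2.4 ]
```

It's on, with a slight side force. I'll shift 0.7 mm to +y and lower it.

Request:
move_arm([
  {"dx": 0.06,"dy": 0.03,"dz": 0,"spin": 0},
  {"dx": 0,"dy": 0,"dz": 0.7,"spin": 0},
  {"dx": 0,"dy": 0,"dz": 0.7,"spin": 0},
  {"dx": 0,"dy": 0,"dz": 0.6,"spin": 0},
  {"dx": 0,"dy": 0,"dz": 0.4,"spin": 0},
  {"dx": 0,"dy": 0,"dz": 0,"spin": 0},
  {"dx": 0,"dy": 0,"dz": 0,"spin": 0},
])

```text
time: 31.7
ee_pos: [0.5388, -0.0229, 0.2873]
eef_rot: [0.5, 0.866, -0.0, -0.0]
ft_force: [1.6, 5.1, -3.4]
width: 0.0469
grip_force: 25.0
```

```bash
python3 - <<'E'
from h import *
s,M=st();print(s['torque'].round(2));to(.4795+.003,.405-.02,.36,120)
E
```

```text
t 31.7 pos [ 0.5388 -0.0229  0.2873] toolx ang 119.99 w 0.0469 g 25.0 F [ 1.6  5.1 -3.4]
[ 1.09 -0.21 -0.02]
t 31.7 pos [ 0.5388 -0.0229  0.2873] toolx ang 119.99 w 0.0469 g 25.0 F [ 1.6  5.1 -3.4]
spin -0.000 shift cm [38.14 15.51 -7.26]
```

Request:
move_arm([
  {"dx": 0,"dy": 0,"dz": 0,"spin": 0},
  {"dx": 0,"dy": 0,"dz": 0,"spin": 0},
  {"dx": 0,"dy": 0,"dz": 0,"spin": 0},
  {"dx": 0,"dy": 0,"dz": -4.5,"spin": 0},
  {"dx": 0,"dy": 0,"dz": -4.5,"spin": 0},
  {"dx": 4.23,"dy": 1.81,"dz": 0,"spin": 0},
  {"dx": 4.23,"dy": 1.81,"dz": 0,"spin": 0},
  {"dx": 4.23,"dy": 1.81,"dz": 0,"spin": 0},
  {"dx": 4.23,"dy": 1.81,"dz": 0,"spin": 0},
  {"dx": 4.23,"dy": 1.81,"dz": 0,"spin": 0},
  {"dx": 4.23,"dy": 1.81,"dz": 0,"spin": 0},
  {"dx": 4.23,"dy": 1.81,"dz": 0,"spin": 0},
], claw=8)

```text
time: 32.9
ee_pos: [0.5005, 0.2979, 0.3781]
eef_rot: [0.501, 0.866, 0.0, 0.0]
ft_force: [0.9, -0.4, 0.0]
width: 0.0799
grip_force: 0.0
```

Request:
move_arm([
  {"dx": 4.23,"dy": 1.81,"dz": 2,"spin": 0},
  {"dx": 4.23,"dy": 1.81,"dz": 2,"spin": 0},
  {"dx": 0,"dy": 0,"dz": 3.5,"spin": 0},
  {"dx": 0,"dy": 0,"dz": 0,"spin": 0},
  {"dx": 0,"dy": 0,"dz": 0,"spin": 0},
], claw=6)

```text
time: 33.4
ee_pos: [0.4906, 0.3863, 0.3035]
eef_rot: [0.501, 0.865, -0.001, 0.0]
ft_force: [0.7, -0.3, 1.0]
width: 0.0609
grip_force: 0.0
```

```bash
python3 - <<'E'
from h import *
st();c=snap('wrist','w11');t=snap('top','top4')
a=find(c,.4797,.4055,.007,.018);b=find(c,.4797,.4055,.007,.011);print(a[:2],b[:2],'top',find(t,.4797,.4055,.007,.018)[:2])
print('wheel s',find(t,.539,-.0226,.112,.024,.03)[:2],'wheel L',find(t,.539,-.0226,.095,.030,.04)[:2],'collar',find(t,.5315,-.2605,.009,.02)[:2])
x,y=a[0]; to(x-.0006,y-.0010,.1837)
E
```

```text
t 33.4 pos [0.4906 0.3863 0.3035] toolx ang 119.86 w 0.0609 g 0.0 F [ 0.7 -0.3  1. ]
(array([0.4807, 0.406 ]), 59.8) (array([0.4807, 0.406 ]), 59.2) top (array([0.4817, 0.4078]), 46.5)
wheel s (array([ 0.5405, -0.0226]), 54.8) wheel L (array([ 0.5348, -0.0206]), 27.9) collar (array([ 0.5317, -0.2605]), 51.0)
t 33.5 pos [0.4912 0.3864 0.3053] toolx ang 119.82 w 0.0605 g 0.0 F [-1.1 -0.  -0.1]
spin 0.000 shift cm [ 2.16 -0.07 12.16]
```

Request:
move_arm([
  {"dx": 2.16,"dy": -0.05,"dz": 4,"spin": 0},
  {"dx": 0,"dy": 0,"dz": 4,"spin": 0},
  {"dx": 0,"dy": 0,"dz": 3,"spin": 0},
  {"dx": 0,"dy": 0,"dz": 1.0,"spin": 0},
  {"dx": 0,"dy": 0,"dz": 0,"spin": 0},
  {"dx": 0,"dy": 0,"dz": 0,"spin": 0},
])

```text
time: 34.1
ee_pos: [0.4799, 0.406, 0.1855]
eef_rot: [0.501, 0.866, 0.001, 0.0]
ft_force: [1.1, 0.7, -0.6]
width: 0.0598
grip_force: 0.0
```

Request:
move_arm([
  {"dx": 0,"dy": 0,"dz": 0,"spin": 0},
  {"dx": 0,"dy": 0,"dz": 0,"spin": 0},
  {"dx": 0,"dy": 0,"dz": 0,"spin": 0},
  {"dx": 0,"dy": 0,"dz": 0,"spin": 0},
  {"dx": 0,"dy": 0,"dz": 0,"spin": 0},
], claw=2.5, squeeze=25)

```text
time: 34.6
ee_pos: [0.4788, 0.4062, 0.1834]
eef_rot: [0.5, 0.866, 0.0, 0.0]
ft_force: [-0.2, -0.5, 2.3]
width: 0.0346
grip_force: 25.0
```

```bash
python3 - <<'E'
from h import *
to(.5390,-.0223,.36,120)
E
```

```text
t 34.6 pos [0.4788 0.4062 0.1834] toolx ang 119.97 w 0.0346 g 25.0 F [-0.2 -0.5  2.3]
spin -0.001 shift cm [-40.12 -16.2  -17.67]
```

Request:
move_arm([
  {"dx": 0,"dy": 0,"dz": -4.5,"spin": 0},
  {"dx": 0,"dy": 0,"dz": -4.5,"spin": 0},
  {"dx": 0,"dy": 0,"dz": -4.5,"spin": 0},
  {"dx": 0,"dy": 0,"dz": -4.2,"spin": 0},
  {"dx": -4.46,"dy": -1.8,"dz": 0,"spin": 0},
  {"dx": -4.46,"dy": -1.8,"dz": 0,"spin": 0},
  {"dx": -4.46,"dy": -1.8,"dz": 0,"spin": 0},
  {"dx": -4.46,"dy": -1.8,"dz": 0,"spin": 0},
  {"dx": -4.46,"dy": -1.8,"dz": 0,"spin": 0},
  {"dx": -4.46,"dy": -1.8,"dz": 0,"spin": 0},
  {"dx": -4.46,"dy": -1.8,"dz": 0,"spin": 0},
  {"dx": -4.46,"dy": -1.8,"dz": 0,"spin": 0},
])

```text
time: 35.8
ee_pos: [0.5319, 0.0231, 0.3602]
eef_rot: [0.5, 0.866, 0.0, -0.0]
ft_force: [0.9, 0.7, -0.2]
width: 0.0346
grip_force: 25.0
```

Request:
move_arm([
  {"dx": -4.45,"dy": -1.8,"dz": 0,"spin": 0},
  {"dx": 0,"dy": 0,"dz": 0,"spin": 0},
  {"dx": 0,"dy": 0,"dz": 0,"spin": 0},
  {"dx": 0,"dy": 0,"dz": 2,"spin": 0},
  {"dx": 0,"dy": 0,"dz": 1.5,"spin": 0},
  {"dx": 0,"dy": 0,"dz": 0.5,"spin": 0},
  {"dx": 0,"dy": 0,"dz": 0.4,"spin": 0},
  {"dx": 0,"dy": 0,"dz": 0.4,"spin": 0},
  {"dx": 0,"dy": 0,"dz": 0.4,"spin": 0},
  {"dx": 0,"dy": 0,"dz": 0,"spin": 0},
])

```text
time: 36.8
ee_pos: [0.5387, -0.0223, 0.3079]
eef_rot: [0.5, 0.866, -0.0, -0.0]
ft_force: [-0.6, -0.5, 0.8]
width: 0.0347
grip_force: 25.0
```

```bash
python3 - <<'E'
from h import *
s,M=st();print(s['torque'].round(2));to(.5390,-.0223,.2965,120)
E
```

```text
t 36.8 pos [ 0.5387 -0.0223  0.3079] toolx ang 119.98 w 0.0347 g 25.0 F [-0.6 -0.5  0.8]
[-0.03  0.07  0.01]
t 36.8 pos [ 0.5387 -0.0223  0.3079] toolx ang 119.98 w 0.0347 g 25.0 F [-0.6 -0.5  0.8]
spin -0.000 shift cm [-0.01  0.03  1.14]
```

Request:
move_arm([
  {"dx": 0,"dy": 0,"dz": 0.5,"spin": 0},
  {"dx": 0,"dy": 0,"dz": 0.5,"spin": 0},
  {"dx": 0,"dy": 0,"dz": 0.2,"spin": 0},
  {"dx": 0,"dy": 0,"dz": 0,"spin": 0},
  {"dx": 0,"dy": 0,"dz": 0,"spin": 0},
])

```text
time: 37.3
ee_pos: [0.5388, -0.0225, 0.2961]
eef_rot: [0.5, 0.866, -0.0, -0.0]
ft_force: [-0.2, -0.5, 0.1]
width: 0.0344
grip_force: 25.0
```

Request:
move_arm([
  {"dx": 0,"dy": 0,"dz": 0,"spin": 0},
  {"dx": 0,"dy": 0,"dz": 0,"spin": 0},
  {"dx": 0,"dy": 0,"dz": 0,"spin": 0},
  {"dx": 0,"dy": 0,"dz": -4,"spin": 0},
  {"dx": 0,"dy": 0,"dz": -4,"spin": 0},
  {"dx": 0,"dy": 0,"dz": -4,"spin": 0},
  {"dx": -3.72,"dy": -2.09,"dz": 0,"spin": 0},
  {"dx": -3.72,"dy": -2.09,"dz": 0,"spin": 0},
  {"dx": -3.72,"dy": -2.09,"dz": 0,"spin": 0},
  {"dx": -3.72,"dy": -2.09,"dz": 0,"spin": 0},
  {"dx": -3.72,"dy": -2.09,"dz": 0,"spin": 0},
  {"dx": -3.72,"dy": -2.09,"dz": 0,"spin": 0},
], claw=7.5)

```text
time: 38.5
ee_pos: [0.5415, -0.28, 0.4163]
eef_rot: [0.5, 0.866, 0.0, 0.0]
ft_force: [1.1, -1.0, 0.5]
width: 0.075
grip_force: 0.0
```

Request:
move_arm([
  {"dx": 0,"dy": 0,"dz": 4,"spin": 0},
  {"dx": 0,"dy": 0,"dz": 4,"spin": 0},
  {"dx": 0,"dy": 0,"dz": 3.6,"spin": 0},
  {"dx": 0,"dy": 0,"dz": 0,"spin": 0},
  {"dx": 0,"dy": 0,"dz": 0,"spin": 0},
])

```text
time: 39.0
ee_pos: [0.5418, -0.2786, 0.3009]
eef_rot: [0.5, 0.866, -0.0, -0.0]
ft_force: [0.6, -0.3, 1.6]
width: 0.0749
grip_force: 0.0
```

```bash
python3 - <<'E'
from h import *
st();c=snap('wrist','w12');t=snap('top','top5')
a=find(c,.5315,-.2605,.009,.020,.05);print(a[:2],find(c,.5315,-.2605,.009,.011,.04)[:2])
x,y=a[0];P=rect(c,x,y,.009,.03,.0001)
print('sp2',find(t,.539,-.0226,.119,.018,.03)[:2],'wheel s',find(t,.539,-.0226,.112,.024,.035)[:2])
d=P.astype(int);n=600;yy,xx=np.mgrid[:n,:n];rr=np.hypot(yy-300,xx-300)
m=(d.min(2)>150)&(d[...,0]-d[...,2]<50)&(rr>125)&(rr<198)
print(m.sum());an=np.degrees(np.arctan2((300-xx)[m],(300-yy)[m]));print('line ang pct',np.percentile(an,[2,10,50,90,98]))
for lo,hi in((125,150),(150,175),(175,198)):
    k=m&(rr>lo)&(rr<hi);print(lo,k.sum(),np.median(np.degrees(np.arctan2((300-xx)[k],(300-yy)[k]))) if k.any() else None)
T=rect(t,.539,-.0226,.112,.05)
cv2.imwrite('pics/m9.png',np.hstack([cv2.resize(P[:,:,::-1],(400,400)),cv2.resize(T[:,:,::-1],(400,400))]))
E
```

```text
t 39.0 pos [ 0.5418 -0.2786  0.3009] toolx ang 119.96 w 0.0749 g 0.0 F [ 0.6 -0.3  1.6]
(array([ 0.5322, -0.2622]), 55.0) (array([ 0.532 , -0.2618]), 47.1)
sp2 (array([ 0.5328, -0.0208]), 37.0) wheel s (array([ 0.5402, -0.0223]), 54.6)
3614
line ang pct [-61.42456106 -58.80327731 -51.76617482 -44.73175837 -42.82015189]
125 1215 -52.43140797117251
150 1295 -51.34019174590991
175 1102 -51.618063538847885
```

View pics/m9.png

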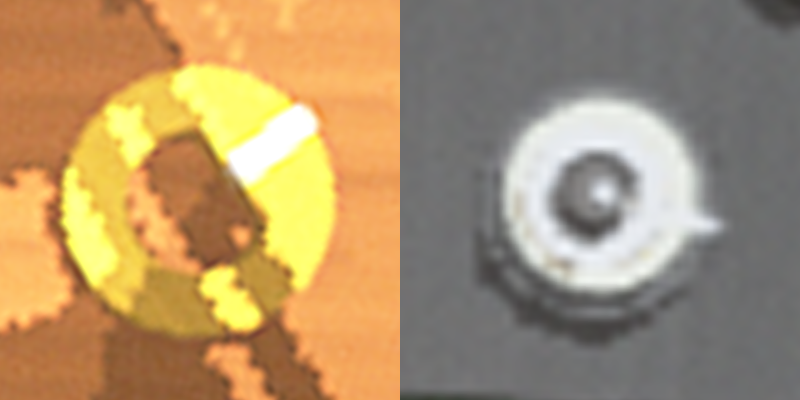

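The collar is at (0.532,-0.262) with its line at -51.7°. On the spindle the large wheel's line points about -105° and the stack looks concentric. I'll grasp the collar at tool angle 120° and place it at 67.7°.

Request:
move_arm([
  {"dx": 1.92,"dy": -0.12,"dz": 4,"spin": 0},
  {"dx": 0,"dy": 0,"dz": 4,"spin": 0},
  {"dx": 0,"dy": 0,"dz": 2.7,"spin": 0},
  {"dx": 0,"dy": 0,"dz": 1.0,"spin": 0},
  {"dx": 0,"dy": 0,"dz": 0,"spin": 0},
  {"dx": 0,"dy": 0,"dz": 0,"spin": 0},
], claw=6)

```text
time: 39.7
ee_pos: [0.5319, -0.263, 0.1851]
eef_rot: [0.5, 0.866, 0.0, 0.001]
ft_force: [0.1, -0.3, 0.2]
width: 0.0602
grip_force: 0.0
```

Request:
move_arm([
  {"dx": 0,"dy": 0,"dz": 0,"spin": 0},
  {"dx": 0,"dy": 0,"dz": 0,"spin": 0},
  {"dx": 0,"dy": 0,"dz": 0,"spin": 0},
  {"dx": 0,"dy": 0,"dz": 0,"spin": 0},
  {"dx": 0,"dy": 0,"dz": 0,"spin": 0},
], claw=3, squeeze=25)

```text
time: 40.2
ee_pos: [0.5311, -0.2624, 0.1834]
eef_rot: [0.5, 0.866, 0.0, 0.0]
ft_force: [-1.4, 0.7, 4.3]
width: 0.039
grip_force: 25.0
```

```bash
python3 - <<'E'
from h import *
to(.5390,-.0223,.40,67.7)
E
```

```text
t 40.2 pos [ 0.5311 -0.2624  0.1834] toolx ang 119.97 w 0.039 g 25.0 F [-1.4  0.7  4.3]
spin 0.912 shift cm [ 22.52  -8.38 -21.66]
```

Request:
move_arm([
  {"dx": 0,"dy": 0,"dz": -4.33,"spin": 0},
  {"dx": 0,"dy": 0,"dz": -4.33,"spin": 0.13},
  {"dx": 0,"dy": 0,"dz": -4.33,"spin": 0.13},
  {"dx": 0,"dy": 0,"dz": -4.33,"spin": 0.13},
  {"dx": 0,"dy": 0,"dz": -4.33,"spin": 0.13},
  {"dx": 0,"dy": 0,"dz": 0,"spin": 0.13},
  {"dx": 0,"dy": 0,"dz": 0,"spin": 0.13},
  {"dx": 0,"dy": 0,"dz": 0,"spin": 0.132},
  {"dx": 4.5,"dy": -1.68,"dz": 0,"spin": 0},
  {"dx": 4.5,"dy": -1.68,"dz": 0,"spin": 0},
  {"dx": 4.5,"dy": -1.68,"dz": 0,"spin": 0},
  {"dx": 4.5,"dy": -1.68,"dz": 0,"spin": 0},
])

```text
time: 41.4
ee_pos: [0.5367, -0.0686, 0.3994]
eef_rot: [0.831, 0.557, 0.0, -0.0]
ft_force: [0.5, 0.2, -1.5]
width: 0.0391
grip_force: 25.0
```

Request:
move_arm([
  {"dx": 4.5,"dy": -1.68,"dz": 0,"spin": 0},
  {"dx": 0,"dy": 0,"dz": 0,"spin": 0},
  {"dx": 0,"dy": 0,"dz": 4,"spin": 0},
  {"dx": 0,"dy": 0,"dz": 0,"spin": 0},
  {"dx": 0,"dy": 0,"dz": 0,"spin": 0},
])

```text
time: 41.9
ee_pos: [0.5384, -0.023, 0.3598]
eef_rot: [0.831, 0.557, -0.001, -0.0]
ft_force: [0.5, 0.3, -0.0]
width: 0.0385
grip_force: 25.0
```

```bash
python3 - <<'E'
from h import *
to(.5389,-.0223,.322,67.7)
E
```

```text
t 41.9 pos [ 0.5384 -0.023   0.3598] toolx ang 67.64 w 0.0385 g 25.0 F [ 0.5  0.3 -0. ]
spin -0.001 shift cm [0.09 0.03 3.78]
```

Request:
move_arm([
  {"dx": 0.07,"dy": 0.02,"dz": 2.5,"spin": 0},
  {"dx": 0,"dy": 0,"dz": 1.0,"spin": 0},
  {"dx": 0,"dy": 0,"dz": 0.4,"spin": 0},
  {"dx": 0,"dy": 0,"dz": 0.3,"spin": 0},
  {"dx": 0,"dy": 0,"dz": 0.3,"spin": 0},
  {"dx": 0,"dy": 0,"dz": 0.3,"spin": 0},
  {"dx": 0,"dy": 0,"dz": 0,"spin": 0},
  {"dx": 0,"dy": 0,"dz": 0,"spin": 0},
])

```text
time: 42.7
ee_pos: [0.5391, -0.0225, 0.3117]
eef_rot: [0.831, 0.557, -0.0, 0.0]
ft_force: [1.0, -5.8, -2.0]
width: 0.039
grip_force: 25.0
```

```bash
python3 - <<'E'
from h import *
s,M=st();print(s['torque'].round(2))
E
```

```text
t 42.7 pos [ 0.5391 -0.0225  0.3117] toolx ang 67.66 w 0.039 g 25.0 F [ 1.  -5.8 -2. ]
[-1.42 -0.13 -0.06]
```

The collar is engaged, with a side force to -y. I'll relieve 0.5 mm and lower it home.

Request:
move_arm([
  {"dx": -0.06,"dy": 0.02,"dz": 0,"spin": 0},
  {"dx": 0,"dy": 0,"dz": 0.4,"spin": 0},
  {"dx": 0,"dy": 0,"dz": 0.4,"spin": 0},
  {"dx": 0,"dy": 0,"dz": 0.1,"spin": 0},
  {"dx": 0,"dy": 0,"dz": 0,"spin": 0},
  {"dx": 0,"dy": 0,"dz": 0,"spin": 0},
])

```text
time: 43.3
ee_pos: [0.5389, -0.0227, 0.3024]
eef_rot: [0.831, 0.557, -0.0, -0.0]
ft_force: [-0.8, -5.0, 2.5]
width: 0.0389
grip_force: 25.0
```

Request:
move_arm([
  {"dx": 0,"dy": 0,"dz": 0,"spin": 0},
  {"dx": 0,"dy": 0,"dz": 0,"spin": 0},
  {"dx": 0,"dy": 0,"dz": 0,"spin": 0},
  {"dx": 0,"dy": 0,"dz": -4,"spin": 0},
  {"dx": -2,"dy": 0,"dz": -2,"spin": 0},
  {"dx": 0,"dy": 0,"dz": 0,"spin": 0},
  {"dx": 0,"dy": 0,"dz": 0,"spin": 0},
], claw=7)

```text
time: 44.0
ee_pos: [0.5314, -0.0406, 0.3625]
eef_rot: [0.83, 0.557, 0.001, -0.0]
ft_force: [0.1, 0.7, -0.2]
width: 0.0696
grip_force: 0.0
```

```bash
python3 - <<'E'
from h import *
st();c=snap('wrist','w13');sd=snap('side','side1');t=snap('top','top6')
print('collar',find(c,.539,-.0226,.128,.020,.03)[:2],'top',find(t,.539,-.0226,.128,.020,.03)[:2])
print(px(c,[.539,-.0226,.128]),px(sd,[.539,-.0226,.11]))
u,v=px(sd,[.539,-.0226,.11]).astype(int)
a=cv2.resize(c['img'][130:280,240:400,::-1],(427,400),interpolation=cv2.INTER_CUBIC);b=cv2.resize(sd['img'][v-25:v+25,u-23:u+23,::-1],(368,400),interpolation=cv2.INTER_CUBIC)
cv2.imwrite('pics/m10.png',np.hstack([a,b]))
E
```

```text
t 44.0 pos [ 0.5314 -0.0406  0.3625] toolx ang 67.72 w 0.0696 g 0.0 F [ 0.1  0.7 -0.2]
collar (array([ 0.5405, -0.0226]), 58.3) top (array([ 0.5458, -0.0188]), 15.8)
[317.32523274 195.99323578] [316.776248   205.94997526]
```

View pics/m10.png

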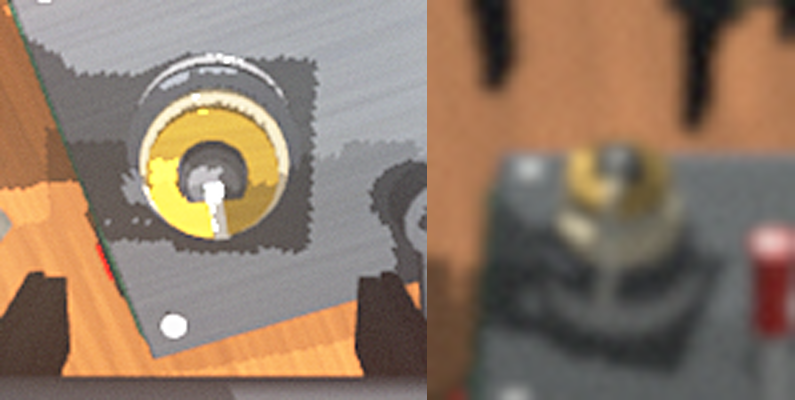

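The last views show the collar seated level with its white line continuing the spindle's, and the wheels below it concentric. Now I'll bring the rest back and locate the red grip.

```bash
python3 - <<'E'
from h import *
t=load('top6');P=rect(t,.593,-.146,.195,.04).astype(int);n=P.shape[0]
m=(P[...,0]>110)&(P[...,0]-P[...,1]>60)&(P[...,0]-P[...,2]>40)
yy,xx=np.mgrid[:n,:n];print(m.sum(),pxw(.593,-.146,xx[m].mean(),yy[m].mean(),n))
to(.593,-.1455,.42)
E
```

```text
0 (np.float64(nan), np.float64(nan))
t 44.1 pos [ 0.5313 -0.04    0.3616] toolx ang 67.78 w 0.0701 g 0.0 F [0.4 0.  0.1]
spin 0.000 shift cm [-7.44  9.69 -5.85]<stdin>:4: RuntimeWarning: Mean of empty slice.
  ret = ret.dtype.type(ret / rcount)
```

```bash
python3 - <<'E'
from h import *
def red(f):
    c=load(f);P=c['img'].astype(int);u,v=px(c,[.593,-.146,.185]).astype(int)
    m=(P[...,0]>100)&(P[...,0]-P[...,1]>60)&(P[...,0]-P[...,2]>40);k=np.zeros_like(m);k[v-15:v+15,u-15:u+15]=1;m&=k
    yy,xx=np.where(m);print(f,m.sum(),(u,v));return c,(xx.mean(),yy.mean(),yy.min(),xx[yy==yy.min()].mean())if m.any() else None
a,p=red('top4');b,q=red('side1')
print(p,q,at(a,*p[:2],.19).round(4))
if q: print(at(b,*q[:2],.175).round(4),tri(ray(a,*p[:2]),ray(b,*q[:2])).round(4))
E
```

```text
top4 130 (np.int64(381), np.int64(177))
side1 28 (np.int64(337), np.int64(213))
(np.float64(382.5153846153846), np.float64(171.51538461538462), np.int64(162), np.float64(381.8888888888889)) (np.float64(336.0), np.float64(215.57142857142858), np.int64(211), np.float64(336.5)) [ 0.6049 -0.1483  0.19  ]
[ 0.5879 -0.1448  0.175 ] [ 0.5967 -0.1497  0.1806]
```

The grip is where it was left, about (0.592,-0.145).

Request:
move_arm([
  {"dx": 0,"dy": 0,"dz": -3,"spin": 0},
  {"dx": 0,"dy": 0,"dz": -2.9,"spin": 0},
  {"dx": -2.48,"dy": 3.23,"dz": 0,"spin": 0},
  {"dx": -2.48,"dy": 3.23,"dz": 0,"spin": 0},
  {"dx": -2.48,"dy": 3.23,"dz": 0,"spin": 0},
  {"dx": 0,"dy": 0,"dz": 0,"spin": 0},
  {"dx": 0,"dy": 0,"dz": 3.5,"spin": 0},
  {"dx": 0,"dy": 0,"dz": 3.5,"spin": 0},
  {"dx": 0,"dy": 0,"dz": 1.1,"spin": 0},
  {"dx": 0,"dy": 0,"dz": 0,"spin": 0},
  {"dx": 0,"dy": 0,"dz": 0,"spin": 0},
])

```text
time: 45.25
ee_pos: [0.5933, -0.1463, 0.3417]
eef_rot: [0.83, 0.557, 0.0, 0.0]
ft_force: [-0.2, 0.3, 1.1]
width: 0.0703
grip_force: 0.0
```

Request:
move_arm([
  {"dx": 0,"dy": 0,"dz": 0,"spin": 0},
  {"dx": 0,"dy": 0,"dz": 0,"spin": 0},
  {"dx": 0,"dy": 0,"dz": 0,"spin": 0},
  {"dx": 0,"dy": 0,"dz": 0,"spin": 0},
  {"dx": 0,"dy": 0,"dz": 0,"spin": 0},
  {"dx": 0,"dy": 0,"dz": 0,"spin": 0},
  {"dx": 0,"dy": 0,"dz": 0,"spin": 0},
  {"dx": 0,"dy": 0,"dz": 0,"spin": 0},
  {"dx": 0,"dy": 0,"dz": 0,"spin": 0},
  {"dx": 0,"dy": 0,"dz": 0,"spin": 0},
], claw=0.5, squeeze=15)

```text
time: 46.25
ee_pos: [0.5928, -0.1463, 0.3405]
eef_rot: [0.83, 0.557, 0.0, -0.0]
ft_force: [-1.1, 2.1, 0.6]
width: 0.0157
grip_force: 15.0
```

```bash
python3 - <<'E'
from h import *
s,M=st();C=np.array([.606,-.078]);p=s['ee_pos'][:2]-C;a0=np.degrees(np.arctan2(p[1],p[0]))%360;print(a0,np.hypot(*p))
e=173.0;N=12;q=s['ee_pos'][:2].copy()
for a in np.linspace(a0,e,N+1)[1:]:
    w=C+.07*np.array([np.cos(np.radians(a)),np.sin(np.radians(a))]);d=np.r_[w-q,0];print(round(a),(M.T@d*100)[:2].round(2),w.round(4));q=w
E
```

```text
t 46.2 pos [ 0.5928 -0.1463  0.3405] toolx ang 67.72 w 0.0157 g 15.0 F [-1.1  2.1  0.6]
259.10053877488485 0.06959179866503334
252 [-0.16 -0.86] [ 0.5843 -0.1445]
245 [-0.01 -0.88] [ 0.5761 -0.1413]
238 [ 0.1  -0.87] [ 0.5685 -0.1371]
230 [ 0.21 -0.85] [ 0.5614 -0.1319]
223 [ 0.31 -0.82] [ 0.555  -0.1259]
216 [ 0.41 -0.77] [ 0.5494 -0.1192]
209 [ 0.51 -0.72] [ 0.5447 -0.1118]
202 [ 0.59 -0.65] [ 0.541  -0.1039]
195 [ 0.67 -0.57] [ 0.5382 -0.0956]
187 [ 0.73 -0.48] [ 0.5366 -0.087 ]
180 [ 0.79 -0.38] [ 0.536  -0.0782]
173 [ 0.83 -0.28] [ 0.5365 -0.0695]
```

Request:
move_arm([
  {"dx": -0.16,"dy": -0.86,"dz": 0,"spin": 0},
  {"dx": -0.01,"dy": -0.88,"dz": 0,"spin": 0},
  {"dx": 0.1,"dy": -0.87,"dz": 0,"spin": 0},
  {"dx": 0.21,"dy": -0.85,"dz": 0,"spin": 0},
  {"dx": 0.31,"dy": -0.82,"dz": 0,"spin": 0},
  {"dx": 0.41,"dy": -0.77,"dz": 0,"spin": 0},
  {"dx": 0.51,"dy": -0.72,"dz": 0,"spin": 0},
  {"dx": 0.59,"dy": -0.65,"dz": 0,"spin": 0},
  {"dx": 0.67,"dy": -0.57,"dz": 0,"spin": 0},
  {"dx": 0.73,"dy": -0.48,"dz": 0,"spin": 0},
  {"dx": 0.79,"dy": -0.38,"dz": 0,"spin": 0},
])

```text
time: 47.35
ee_pos: [0.5358, -0.0777, 0.3406]
eef_rot: [0.83, 0.557, 0.0, 0.0]
ft_force: [3.4, -4.2, -4.9]
width: 0.0156
grip_force: 15.0
```

Request:
move_arm([
  {"dx": 0.3,"dy": -0.1,"dz": 0,"spin": 0},
  {"dx": 0.25,"dy": -0.1,"dz": 0,"spin": 0},
  {"dx": 0,"dy": 0,"dz": 0,"spin": 0},
  {"dx": 0,"dy": 0,"dz": 0,"spin": 0},
])

```text
time: 47.75
ee_pos: [0.5362, -0.0721, 0.3406]
eef_rot: [0.83, 0.557, 0.0, -0.001]
ft_force: [0.3, 0.3, -1.5]
width: 0.0156
grip_force: 15.0
```

Request:
move_arm([
  {"dx": 0.2,"dy": -0.06,"dz": 0,"spin": 0},
  {"dx": 0,"dy": 0,"dz": 0,"spin": 0},
  {"dx": 0,"dy": 0,"dz": 0,"spin": 0},
])

```text
time: 48.05
ee_pos: [0.5362, -0.0711, 0.3406]
eef_rot: [0.831, 0.557, -0.0, 0.0]
ft_force: [-0.3, -5.3, -3.1]
width: 0.0154
grip_force: 15.0
```

Request:
move_arm([
  {"dx": 0.15,"dy": -0.03,"dz": 0,"spin": 0},
  {"dx": 0,"dy": 0,"dz": 0,"spin": 0},
  {"dx": 0,"dy": 0,"dz": 0,"spin": 0},
])

```text
time: 48.35
ee_pos: [0.5363, -0.0707, 0.3405]
eef_rot: [0.831, 0.556, -0.001, 0.001]
ft_force: [-1.2, -9.5, -2.9]
width: 0.0155
grip_force: 15.0
```

The stop is reached: force rose while the grip stayed put. I'll release, retreat and do a last numeric check.

Request:
move_arm([
  {"dx": 0,"dy": 0,"dz": 0,"spin": 0},
  {"dx": 0,"dy": 0,"dz": 0,"spin": 0},
  {"dx": 0,"dy": 0,"dz": 0,"spin": 0},
  {"dx": 0,"dy": 0,"dz": 0,"spin": 0},
  {"dx": 0,"dy": 0,"dz": -4,"spin": 0},
  {"dx": 0,"dy": 0,"dz": -4,"spin": 0},
  {"dx": 0,"dy": 0,"dz": -2,"spin": 0},
  {"dx": -1,"dy": -4,"dz": 0,"spin": 0},
  {"dx": -3,"dy": -3,"dz": 0,"spin": 0},
  {"dx": -3.5,"dy": 0,"dz": 0,"spin": 0},
  {"dx": 0,"dy": 0,"dz": 0,"spin": 0},
  {"dx": 0,"dy": 0,"dz": 0,"spin": 0},
], claw=5)

```text
time: 49.55
ee_pos: [0.4635, -0.1082, 0.4438]
eef_rot: [0.831, 0.556, 0.0, -0.002]
ft_force: [-0.3, 1.0, -0.5]
width: 0.0501
grip_force: 0.0
```

```bash
python3 - <<'E'
from h import *
st();c=snap('wrist','w14');sd=snap('side','side2')
print('collar',find(c,.539,-.0226,.128,.020,.03)[:2],'grip',find(c,.5363,-.0715,.195,.008,.02)[:2],px(c,[.539,-.0226,.128]))
def red(c,X):
    P=c['img'].astype(int);u,v=px(c,X).astype(int);m=(P[...,0]>100)&(P[...,0]-P[...,1]>70)&(P[...,0]-P[...,2]>70);k=np.zeros_like(m);k[max(v-25,0):v+25,max(u-25,0):u+25]=1;m&=k;yy,xx=np.where(m);return m.sum(),(xx.mean(),yy.mean()) if m.any() else 0
n,p=red(sd,[.5363,-.0715,.175]);print(n,p,px(sd,[.5363,-.0715,.175]),at(sd,*p,.175) if n else '')
E
```

```text
t 49.5 pos [ 0.4635 -0.1082  0.4438] toolx ang 67.51 w 0.0501 g 0.0 F [-0.3  1.  -0.5]
collar (array([ 0.54  , -0.0223]), 57.5) grip (array([ 0.5368, -0.0732]), 55.9) [355.63580885  87.8948628 ]
17 (np.float64(316.94117647058823), np.float64(199.05882352941177)) [316.33505486 199.8834519 ] [ 0.5382828  -0.06778789  0.175     ]
```

```bash
python3 -c "
from h import *
print(job.close_job())"
```

```text
the job is handed in; nothing more can be done
None
```

The job is handed in at about 50 s. The large wheel, spacer, small wheel, spacer and brass collar are on the spindle with flats matched, no medium wheel was seen on the bench, and the tool rest is back against its stop. Final images agree for the collar and the rest. I inferred that the lower parts are fully home from their release heights, and no verdict came back.

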